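# Pack the biscuit cutters, close the carton and hang its tag

### The arm

A 6-joint arm with a two-finger parallel gripper is mounted at the origin on the work surface. World frame = base frame: x ahead of the robot, y to its left, z up, the work surface at z = 0. Lengths are in m, angles in rad, forces in N, time in s.
With the tool pointing down it reaches from about 0.25 to 0.775 m from the base axis. Payload 8.9 kg.
Tool frame: the origin (TCP) lies on the centre line of the jaws, within the pads' length; the fingertips stand env.nose_length ahead of it and the grasp point (between the pads) is the TCP (env.nose_length is the distance from the TCP to the fingertips, in m); z points along the fingers, y is the line along which they close (so a half turn about z gives the same grasp; the last joint's range is limited). The gripper opens to 85 mm and grips with 20 to 120 N. Pads are 22 mm wide; open, the fingers measure 114 mm over their backs; the gripper's body (76 mm by 85 mm) begins 54 mm behind the grasp point. The pads swing forward as they close: fully open they stand 13 mm farther back than shut.
Start: joints at [1.098, 0.291, -0.153, 1.127, 0, 1.431], TCP at [0.172, 0.496, 0.218] pointing down, gripper open.
Joint ranges: [-2.52, 2.52], [-0.91, 1.74], [-1.3, 1.37], [-1.96, 2.02], [-1.52, 1.47], [-3.14, 3.14]. Speed limits (rad/s): [2.22, 2.22, 2.79, 3.14, 3.14, 3.14].

### API

Orientations are given as a 3x3 rotation matrix whose columns are the frame's x, y, z axes.
In Python, from cell import env, snapshot, workorder gives the robot as it stands.
- The arm moves only by the tool servo_tool, never from a script. Its argument "series" is a list of rows, each a list of 5 numbers: the opening, from 0 (shut) to 1 (fully open), then the shift along the tool's x, y, z in cm, then the turn about the tool's z in degrees. A call has 1 to 5 rows; each row is the pose to reach, as a shift and turn from the pose commanded when the call began, along the tool's axes at that moment; what a row does not reach only later rows make up. A row lasts 1/8 s, in which the tool goes at most 62.5 mm and 10.7 degrees, less where a joint would pass 70% of its speed; a pose out of reach is approached as far as the arm can. A call with a gripper value outside its range is refused whole. The fingers move at their own pace and stop on an object; "force" is the grip in N (left out, the last holds). Time passes only in rows, so rows that repeat a pose let the fingers close. It gives the time, the measured TCP pose, the force, the opening and the grip force at its end, in the units of the state.
- env.get_obs(): the state, without advancing time (a new reading comes with each control period).
- snapshot(name): name is "side" or "top"; returns a dict with "frame" (400x640x3 uint8, red, green, blue), "vfov" (degrees; the focal length in pixels is half the picture's height over the tangent of half this angle, whatever the lens; pixels are square), "cx", "cy" (the principal point, pixels), "k1" (the pictures are not rectified: a ray, as slopes to the right and down, at radius r is drawn at 1 + k1 r^2 times it, then the intrinsics apply), "rvec" (rotation vector, rad) and "tvec" (3), from world to camera coordinates, as OpenCV has them. Camera axes: x right, y down, z forward; pixel columns grow to the right and rows downward; lengths in m; the calibration is good to about 2 mm. A picture is of the moment at which its call begins. There is no depth.
- workorder.close_job(): hands the job in; it is judged then, once.
The state is a dict: "time_s": time; "joint_positions": joint angles; "joint_velocities": joint speeds; "joint_efforts": joint torques, N m; "tcp_pos": TCP position; "tcp_rot": TCP orientation; "wrist_force": force on the tool from outside, world axes, zero at the start; "moment": the same for the moment, N m; "gripper_width": finger opening in m; "grasp_force": force on a finger pad.
Only numpy, scipy, OpenCV 4.12 (cv2) and the standard library are available. Lean on these libraries where they do the work, as an engineer would, in place of code of your own. Each camera call takes 0.05 s, during which the arm holds its last target. There are 200 camera calls.

### The job

Put every steel biscuit cutter on the shelf into the open carton. Then close the carton: first fold down the two flaps on its short sides, then the two flaps on its long sides over them, until all four lie flat. Last, hang the wooden tag by its hole on the peg of the little post to show the carton is packed, leaving the other things where they stand.

Things in the scene. Friction and masses are not known exactly. Their poses are not given: they have to be found in the camera images.
- carton: Open cardboard carton, fixed to the shelf. Inside 190 (its x, the short way) x 260 (its y, the long way), walls and floor 4 thick, rim 76 above the shelf; origin at the centre of its underside, z up, -x side nearest the robot. Four flaps, each 94 deep and 3 thick, are creased to the rim, one along each side; at the start they stand up, leaning a little outwards.
- short_left (a joint): Angle of the short-side flap at carton +y (robot's left): 0 is flat shut over the carton, 1.57 straight up, more leans outwards (at most 2.3). Hinge line at carton y = +132, height 74.5. The flap stays where it is left at any angle; about 0.5 N near its free edge moves it; it stops at flat.
- short_left_edge (a point): Middle of the free edge of the short-side flap at carton +y (robot's left), 94 from its hinge line.
- short_right (a joint): Angle of the short-side flap at carton -y (robot's right): 0 is flat shut over the carton, 1.57 straight up, more leans outwards (at most 2.3). Hinge line at carton y = -132, height 74.5. The flap stays where it is left at any angle; about 0.5 N near its free edge moves it; it stops at flat.
- short_right_edge (a point): Middle of the free edge of the short-side flap at carton -y (robot's right), 94 from its hinge line.
- long_near (a joint): Angle of the long-side flap at carton -x (near the robot): 0 is flat shut over the carton, 1.57 straight up, more leans outwards (at most 2.3). Hinge line at carton x = -97, height 78. The flap stays where it is left at any angle; about 0.5 N near its free edge moves it; it stops at flat.
- long_near_edge (a point): Middle of the free edge of the long-side flap at carton -x (near the robot), 94 from its hinge line.
- long_far (a joint): Angle of the long-side flap at carton +x (far from the robot): 0 is flat shut over the carton, 1.57 straight up, more leans outwards (at most 2.3). Hinge line at carton x = +97, height 78. The flap stays where it is left at any angle; about 0.5 N near its free edge moves it; it stops at flat.
- long_far_edge (a point): Middle of the free edge of the long-side flap at carton +x (far from the robot), 94 from its hinge line.
- cutter_square: Steel biscuit cutter, a band 3 thick and 30 tall, open at top and bottom, standing on the shelf: square, 50 x 50 over the outside, sides across its x and y. Origin at the centre of its underside, z up. 50 g. May be absent (None).
- cutter_oblong: Steel biscuit cutter, a band 3 thick and 30 tall, open at top and bottom, standing on the shelf: oblong, 70 (its x) x 42 (its y) over the outside. Origin at the centre of its underside, z up. 50 g. May be absent (None).
- cutter_hexagon: Steel biscuit cutter, a band 3 thick and 30 tall, open at top and bottom, standing on the shelf: regular hexagon, 54 across flats; flats face its +-x and every 60 degrees. Origin at the centre of its underside, z up. 50 g. May be absent (None).
- cutter_flower: Steel biscuit cutter, a band 3 thick and 30 tall, open at top and bottom, standing on the shelf: six-petal flower, 56 across facing petals; petals along its +-x and every 60 degrees. Origin at the centre of its underside, z up. 50 g. May be absent (None).
- tag: Wooden hang tag lying flat, 100 (its x) x 44 (its y) x 8 thick, about 35 g; origin at the centre of its underside. A 24 diameter hole goes through it near the +x end.
- tag_hole (a point): Centre of the tag's hole (at half thickness), 32 from the tag's centre along its +x, 18 from that end.
- tag_post: Wooden post fixed to the shelf: base 80 x 80 x 12, square upright 34 x 34, top at 142; origin at the centre of its underside. From its front (its -x side, toward the robot) at height 132 a steel peg 8 thick slopes out and up at 45 degrees; nothing stands over it. A tag let go with its hole over the peg, its other end pointing away from the post, swings down and hangs.
- peg_mid (a point): A point on the peg's axis about half way along, 150 above the shelf.
- peg_tip (a point): Free upper end of the peg, 170 above the shelf, 55 in front of the post's axis.
- pinch_bowl: Bystander, leave alone: white ceramic pinch bowl, rim 72 across, 35 tall. Origin at the centre of its underside.
- steel_cup: Bystander, leave alone: plain stainless steel drinking cup, rim 72 across, 80 tall. Origin at the centre of its underside.
- flower_mould: Bystander, leave alone: grey flower-shaped baking mould (solid-looking, low), 94 across, 18 tall. Origin at the centre of its underside.
- sprinkle_jar: Bystander, leave alone: jar with a lid, 56 across, 85 tall. Origin at the centre of its underside.
There are look-alikes about, which are no part of the job. What is meant by the tag is not green, pink or white, and is the smaller of those in its own colour.

How it is judged:
On the way, in this order (a step that is already met when the one before it is completed fails the run):
1. all the cutters that are present lie in the carton, its flaps not yet folded (x of cutter_square in the frame of carton between -0.094 and 0.094 m and y of cutter_square in the frame of carton between -0.129 and 0.129 m and z of cutter_square in the frame of carton between -0.005 and 0.06 m and linear speed of each of cutter_square, cutter_oblong, cutter_hexagon, cutter_flower below 0.05 m/s and x of cutter_oblong in the frame of carton between -0.094 and 0.094 m and y of cutter_oblong in the frame of carton between -0.129 and 0.129 m and z of cutter_oblong in the frame of carton between -0.005 and 0.06 m and x of cutter_hexagon in the frame of carton between -0.094 and 0.094 m and y of cutter_hexagon in the frame of carton between -0.129 and 0.129 m and z of cutter_hexagon in the frame of carton between -0.005 and 0.06 m and x of cutter_flower in the frame of carton between -0.094 and 0.094 m and y of cutter_flower in the frame of carton between -0.129 and 0.129 m and z of cutter_flower in the frame of carton between -0.005 and 0.06 m and value of joint each of short_left, short_right, long_near, long_far above 0.6 rad), for 0.2 s.
2. both short-side flaps are folded flat while both long-side flaps are still up (value of joint each of short_left, short_right below 0.12 rad and value of joint each of long_near, long_far above 0.6 rad), for 0.2 s.
3. both long-side flaps are folded flat over them (value of joint each of short_left, short_right, long_near, long_far below 0.12 rad), for 0.2 s.
4. the tag hangs by its hole on the peg (distance between tag_hole and peg_mid below 0.04 m and angle between tag's own x axis and vertical below 0.5 rad and linear speed of tag below 0.05 m/s and angular speed of tag below 0.5 rad/s), for 0.2 s.
At the end, for the whole second after the job is handed in: Every cutter present lies inside the carton, all four flaps are within 0.12 rad of flat, and the tag hangs still on the peg (hole within 40 mm of the peg's middle, its long axis within 0.5 rad of vertical, hole end up), released (all of step 3 and all of step 4 and x of cutter_square in the frame of carton between -0.094 and 0.094 m and y of cutter_square in the frame of carton between -0.129 and 0.129 m and z of cutter_square in the frame of carton between -0.005 and 0.06 m and linear speed of each of cutter_square, cutter_oblong, cutter_hexagon, cutter_flower below 0.05 m/s and x of cutter_oblong in the frame of carton between -0.094 and 0.094 m and y of cutter_oblong in the frame of carton between -0.129 and 0.129 m and z of cutter_oblong in the frame of carton between -0.005 and 0.06 m and x of cutter_hexagon in the frame of carton between -0.094 and 0.094 m and y of cutter_hexagon in the frame of carton between -0.129 and 0.129 m and z of cutter_hexagon in the frame of carton between -0.005 and 0.06 m and x of cutter_flower in the frame of carton between -0.094 and 0.094 m and y of cutter_flower in the frame of carton between -0.129 and 0.129 m and z of cutter_flower in the frame of carton between -0.005 and 0.06 m); the robot touches nothing.
It fails at once if a bystander is shoved more than 40 mm from its place (distance of any of pinch_bowl, steel_cup, flower_mould, sprinkle_jar from where it was at the start of the episode above 0.04 m).
Of cutter_square, cutter_oblong, cutter_hexagon, cutter_flower only 2 to 4 are there at a start; the rules pass over those that are not, and their reading is None.
At some moment in a run one of cutter_square, cutter_oblong, cutter_hexagon, cutter_flower may be knocked a few centimetres aside while the robot is not near it.
Once in a run the grip may slacken for a moment while it holds something.
It also fails if it takes over 208 s, if anything falls off the work surface, if the arm or the gripper's body presses on something with over 40 N, if the wrist force passes 120 N, or if a joint passes its speed limit or range.

## Working session

There is one attempt and no reset: what is moved stays moved. The work goes in short steps, Python scripts to look and compute and a tool call to move; the robot and the scene stay as the last step left them, time stands still between calls to the robot, and variables do not carry over. Pictures are saved under pics/ and viewed, at most 14 in all, crops included, and the job is handed in when it is done.

Besides the shell and the picture viewer there is one more tool, called after ">>>" as name(argument=value, ...), one argument or row to a line, values as JSON. servo_tool: Moves the arm, as the interface text tells. Its arguments: {"type":"object","properties":{"series":{"type":"array","items":{"type":"array","items":{"type":"number"}}},"force":{"type":"number"}},"required":["series"]}

```bash
ls; mkdir -p pics; cat > h.py <<'E'
import numpy as np, cv2
from cell import env, snapshot, workorder
def cam(s):
    f=200/np.tan(np.radians(s['vfov'])/2)
    K=np.array([[f,0,s['cx']],[0,f,s['cy']],[0,0,1.]]); D=np.array([s['k1'],0,0,0.])
    return K,D,np.array(s['rvec'],float),np.array(s['tvec'],float)
def ray(s,px):
    K,D,r,t=cam(s); R=cv2.Rodrigues(r)[0]
    n=cv2.undistortPoints(np.array(px,float).reshape(-1,1,2),K,D).reshape(-1,2)
    return -R.T@t, np.c_[n,np.ones(len(n))]@R
def plane(s,px,z):
    c,d=ray(s,px); return c+d*((z-c[2])/d[:,2])[:,None]
def proj(s,P):
    K,D,r,t=cam(s); return cv2.projectPoints(np.array(P,float).reshape(-1,3),r,t,K,D)[0].reshape(-1,2)
def tri(sa,pa,sb,pb):
    ca,da=ray(sa,[pa]);cb,db=ray(sb,[pb]);da=da[0];db=db[0]
    A=np.c_[da,-db];x=np.linalg.lstsq(A,cb-ca,rcond=None)[0]
    p,q=ca+da*x[0],cb+db*x[1]; return (p+q)/2,np.linalg.norm(p-q)
def save(s,n,crop=None,k=1):
    im=s['frame'][:,:,::-1]
    if crop: im=im[crop[1]:crop[3],crop[0]:crop[2]]
    cv2.imwrite('pics/'+n+'.png',cv2.resize(im,None,fx=k,fy=k,interpolation=cv2.INTER_CUBIC))
E
python3 - <<'E'
from h import *
import pickle
a=snapshot('side');b=snapshot('top');pickle.dump((a,b),open('s0.pkl','wb'))
save(a,'side0',k=1.25);save(b,'top0',k=1.25)
for s in(a,b):
    K,D,r,t=cam(s);print(-cv2.Rodrigues(r)[0].T@t,K[0,0],s['k1'])
o=env.get_obs();print(o['tcp_rot'],o['tcp_pos'],env.nose_length)
E
```

```text
pics
[0.40354604 0.82423944 0.87022997] 397.14306544356015 -0.09314328056074676
[ 0.2467549  -0.06878758  1.56664473] 418.4359942729099 -0.039102201425052566
[[-9.44798514e-01  3.27651421e-01 -5.60085618e-04]
 [ 3.27651839e-01  9.44798004e-01 -1.00260806e-03]
 [ 2.00661816e-04 -1.13077569e-03 -9.99999341e-01]] [0.17181665 0.49567031 0.21749792] 0.019
```

View pics/side0.png

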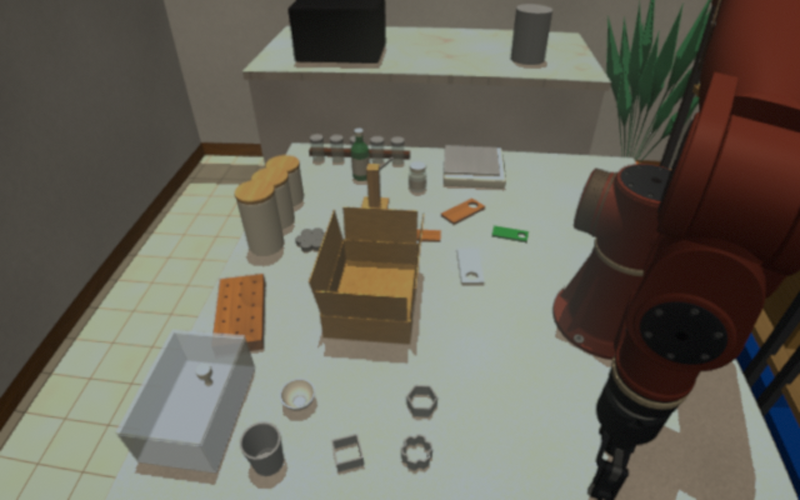

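View pics/top0.png

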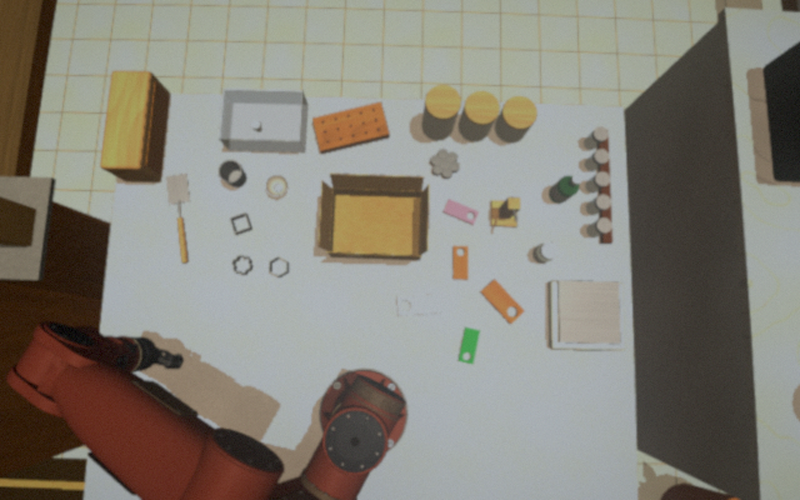

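The side view shows the square (347,453), flower (417,452) and hexagon (422,400) cutters; there is no oblong. In the top view they are at (241,224), (243,265) and (279,267).

Candidates for the tag in the top view: small orange (460,262), big orange (502,301), green (469,345), pink (460,212), white (418,306). I choose the smaller orange one at (460,262). The flower-mould look-alike is at (445,164).

```bash
cat > m1.py <<'E'
from h import *
import pickle
a,b=pickle.load(open('s0.pkl','rb'))
# crop: carton + tag + post in top view
save(b,'c_top',(240,120,430,270),4)
save(a,'c_side',(230,120,400,280),4)
def blobs(s,mask,lo,hi):
    out=[]
    for c in cv2.findContours(mask,cv2.RETR_EXTERNAL,cv2.CHAIN_APPROX_NONE)[0]:
        A=cv2.contourArea(c)
        if lo<A<hi: out.append((c.reshape(-1,2).astype(float),A))
    return out
# cutters: dark-ish against shelf
for n,s,roi in(('top',b,(175,165,240,228)),('side',a,(255,300,360,385))):
    g=cv2.cvtColor(s['frame'],cv2.COLOR_RGB2GRAY); m=np.zeros_like(g)
    x0,y0,x1,y1=roi; bg=cv2.medianBlur(g,31)
    m[y0:y1,x0:x1]=((bg.astype(int)-g)[y0:y1,x0:x1]>30)*255
    for c,A in blobs(s,m,30,3000):
        r=cv2.minAreaRect(c.astype(np.float32)); P=plane(s,c,0.03); 
        rr=cv2.minAreaRect((P[:,:2]*1000).astype(np.float32))
        print(n,np.round(r[0],1),A,'mm@30',np.round(rr[0],1),np.round(rr[1],1),round(rr[2],1))
for n,s in(('top',b),('side',a)):
    h=cv2.cvtColor(s['frame'],cv2.COLOR_RGB2HSV)
    m=cv2.inRange(h,(5,150,110),(16,255,255)); m[:120 if n=='top' else 140]=0; 
    for c,A in blobs(s,m,30,1500):
        P=plane(s,c,0.008); rr=cv2.minAreaRect((P[:,:2]*1000).astype(np.float32))
        print('orange',n,np.round(c.mean(0),1),A,np.round(rr[0],1),np.round(rr[1],1),round(rr[2],1))
E
python3 m1.py
```

```text
top [194.  211.5] 181.0 mm@30 [417.9 371.9] [59.1 56.8] 47.7
top [192.4 178.7] 193.0 mm@30 [541.4 384.6] [57.4 55.5] 20.5
side [333.1 362.8] 565.5 mm@30 [421.8 386.4] [58.7 70.5] 15.9
side [277.8 363.2] 337.5 mm@30 [544.7 398.8] [49.8 68.3] 21.3
side [337.1 321.9] 508.5 mm@30 [419.5 279. ] [75.9 61.3] 88.2
orange top [181.6 385.3] 284.0 [-209.2  378.7] [ 56.2 109.4] 70.9
orange top [ 58.4 286.7] 66.5 [125.7 862.4] [48.1 28.1] 73.0
orange top [ 36.2 292.5] 232.0 [ 94.9 940.3] [80.3 96.6] 72.8
orange top [368.  213.2] 68.5 [ 432.1 -274.9] [56.7 26.4] 0.6
orange side [344.2 187.8] 67.5 [ 428.5 -275.2] [43.2 34.1] 4.8
orange side [370.3 168.6] 156.0 [ 337.3 -404.7] [119.5  46.8] 43.2
```

View pics/c_top.png

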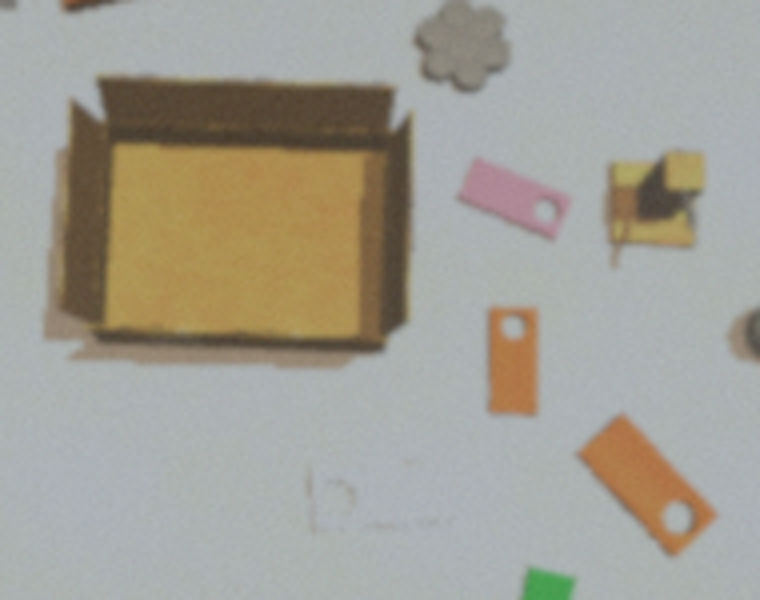

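View pics/c_side.png

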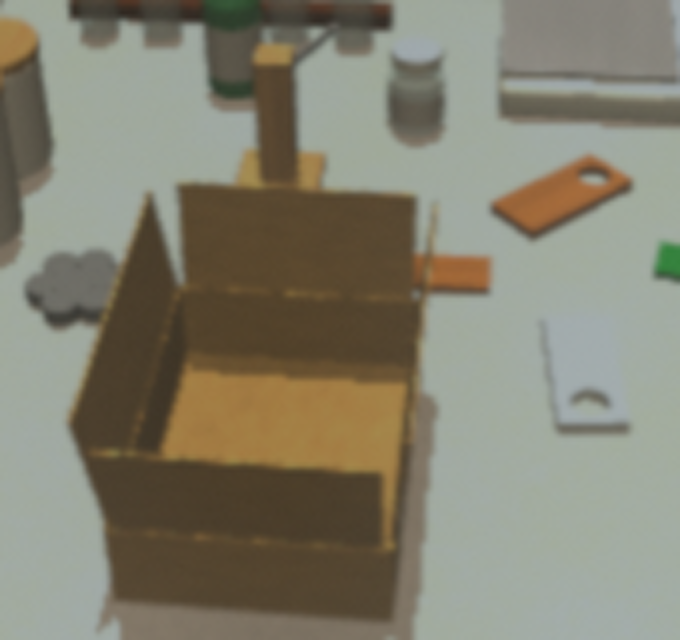

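The crops show carton corners (floor, top crop, at about (110,142), (106,330), (385,345)). The chosen small tag has its hole at top crop (513,327), pointing toward +x. The peg tip is near top crop (690,210) and side crop (340,25).

```bash
cat > m2.py <<'E'
from h import *
import pickle
a,b=pickle.load(open('s0.pkl','rb'))
T=lambda x,y:(240+x/4,120+y/4); S=lambda x,y:(230+x/4,120+y/4)
print('floor z4',np.round(plane(b,[T(110,142),T(387,148),T(106,330),T(384,342)],.004),3))
print('tagtop z8',np.round(plane(b,[T(488,307),T(538,308),T(537,415),T(488,413),T(513,327)],.008),3))
for n,p,q in(('peg tip',T(692,212),S(342,25)),('post top c',T(684,170),S(273,56)),('farflap free L',T(97,76),S(72,425)),('farflap free R',T(395,90),S(150,195)),
 ('far hinge L',T(106,130),S(92,452)),('far-right rim',T(390,140),S(180,290)),('near-left corner',T(93,330),S(393,547)),('bigtag hole',T(678,518),S(597,175)),
 ('tag near-right corner',T(537,415),S(491,258)),('shortL free far',T(71,99),S(90,452)),('shortR free far',T(411,115),S(180,185)),('shortR free near',T(407,322),S(415,197))):
    P,e=tri(b,p,a,q); print(n,np.round(P,3),round(e,4))
im1=cv2.resize(b['frame'][165:230,178:240,::-1],None,fx=6,fy=6,interpolation=cv2.INTER_CUBIC)
im2=cv2.resize(a['frame'][300:385,258:360,::-1],None,fx=4,fy=4,interpolation=cv2.INTER_CUBIC)
H=max(im1.shape[0],im2.shape[0]); pad=lambda i:cv2.copyMakeBorder(i,0,H-i.shape[0],0,0,cv2.BORDER_CONSTANT)
cv2.imwrite('pics/cut.png',np.hstack([pad(im1),pad(im2)]));print(im1.shape)
E
python3 m2.py
```

```text
floor z4 [[ 0.645  0.11   0.004]
 [ 0.647 -0.155  0.004]
 [ 0.463  0.106  0.004]
 [ 0.459 -0.156  0.004]]
tagtop z8 [[ 0.495 -0.254  0.008]
 [ 0.495 -0.301  0.008]
 [ 0.394 -0.301  0.008]
 [ 0.395 -0.255  0.008]
 [ 0.476 -0.277  0.008]]
peg tip [ 0.547 -0.406  0.176] 0.0147
post top c [ 0.602 -0.409  0.138] 0.0027
farflap free L [0.663 0.106 0.165] 0.0007
farflap free R [ 0.661 -0.152  0.163] 0.0047
far hinge L [0.639 0.101 0.134] 0.0314
far-right rim [ 0.643 -0.154  0.069] 0.0092
near-left corner [0.454 0.11  0.074] 0.0016
bigtag hole [ 0.302 -0.432  0.01 ] 0.0008
tag near-right corner [ 0.397 -0.301  0.005] 0.0045
shortL free far [0.644 0.128 0.164] 0.0047
shortR free far [ 0.639 -0.167  0.164] 0.0059
shortR free near [ 0.458 -0.167  0.163] 0.0046
(390, 372, 3)
```

View pics/cut.png

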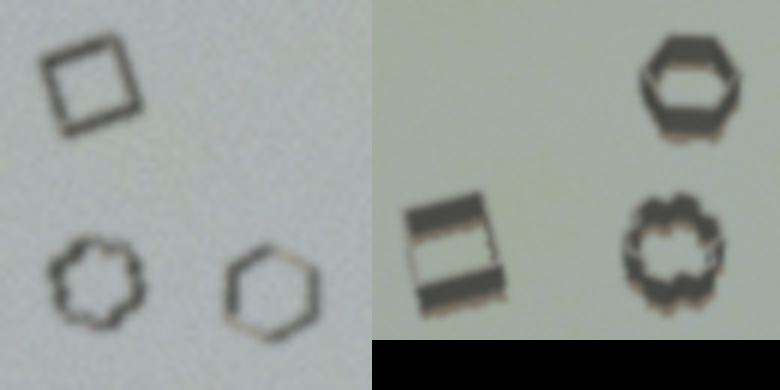

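The cutter crop shows the square centred at (91,85), tilted about 16°. The flower is at (97,282) with petals at about 15°/75°/135° in the world frame, and the hexagon is at (272,292) with flats facing ±y.

```bash
cat >> h.py <<'E'
def yaw(R): return np.degrees(np.arctan2(R[1,1],R[0,1]))
def mv(*targets):
    "targets: (x,y,z,tool-y angle deg); each from the previous one; prints shift cm & turn deg"
    o=env.get_obs(); p=np.array(o['tcp_pos']); w=yaw(np.array(o['tcp_rot']))
    print('t',round(o['time_s'],2),'at',np.round(p,4),'yaw',round(w,1),'width',round(o['gripper_width'],4),'F',np.round(o['wrist_force'],1),'g',round(o['grasp_force'],1))
    for t in targets:
        d=np.array(t[:3])-p; a=np.radians(w); ty=np.array([np.cos(a),np.sin(a),0]); tx=np.array([-ty[1],ty[0],0])
        turn=(w-t[3]+90)%180-90
        print(t,'-> cm',np.round(100*np.array([d@tx,d@ty,-d[2]]),2),'turn',round(turn,1)); p=np.array(t[:3]); w-=turn
E
python3 - <<'E'
from h import *
import pickle
a,b=pickle.load(open('s0.pkl','rb'))
T=lambda x,y:(178+x/6,165+y/6); S=lambda x,y:(258+(x-372)/4,300+y/4)
for n,p,q in(('B',(118,34),(403,208)),('C',(143,110),(483,192)),('D',(65,136),(500,265)),('hex c',(272,292),(690,70)),('flower c',(97,282),(673,240))):
    P,e=tri(b,T(*p),a,S(*q)); print(n,np.round(P,3),round(e,4))
c=plane(b,[T(91.5,84.5),T(272,292),T(97,282),T(40,57),T(118,34),T(143,110),T(65,136)],.026);print(np.round(c,3))
mv((.418,.372,.12,75),(.418,.372,.025,75))
E
```

```text
B [0.577 0.37  0.02 ] 0.0044
C [0.531 0.353 0.014] 0.0077
D [0.513 0.399 0.019] 0.0092
hex c [0.417 0.262 0.022] 0.0053
flower c [0.42  0.373 0.016] 0.0044
[[0.541 0.383 0.026]
 [0.414 0.262 0.026]
 [0.417 0.37  0.026]
 [0.557 0.416 0.026]
 [0.573 0.368 0.026]
 [0.525 0.349 0.026]
 [0.507 0.397 0.026]]
t 0.1 at [0.1718 0.4957 0.2175] yaw 70.9 width 0.0851 F [-0.6  0.1  0.5] g 0.0
(0.418, 0.372, 0.12, 75) -> cm [-27.31  -3.62   9.75] turn -4.1
(0.418, 0.372, 0.025, 75) -> cm [0.  0.  9.5] turn 0.0
```

>>> servo_tool(
  series=[
    [0.95, -6, -1, 0, -4],
    [0.95, -12, -2, 2, -4],
    [0.95, -18, -2.7, 4, -4],
    [0.95, -23, -3.2, 6, -4],
    [0.95, -27.3, -3.6, 9, -4],
  ],
  force=30,
)

```text
time_s: 0.72
tcp_pos: [0.4203, 0.3716, 0.1276]
tcp_rot: [[-0.965, 0.262, 0.001], [0.262, 0.965, 0.001], [-0.001, 0.001, -1.0]]
wrist_force: [-0.3, 0.4, -0.5]
gripper_width: 0.0814
grasp_force: 0.0
```

```bash
python3 - <<'E'
from h import *
mv((.417,.371,.06,75),(.417,.371,.025,75))
b=snapshot('top');save(b,'t1',(150,140,300,260),4)
E
```

```text
t 0.72 at [0.4203 0.3716 0.1276] yaw 74.8 width 0.0814 F [-0.3  0.4 -0.5] g 0.0
(0.417, 0.371, 0.06, 75) -> cm [ 0.3  -0.15  6.76] turn -0.2
(0.417, 0.371, 0.025, 75) -> cm [0.  0.  3.5] turn 0.0
```

View pics/t1.png

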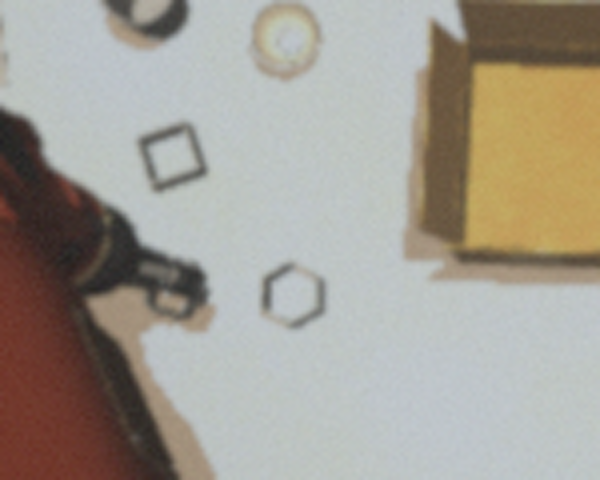

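The crop shows the hand over the flower, with the square (172,157) and hexagon (293,296) unmoved. I'll descend and grip.

>>> servo_tool(
  series=[
    [0.95, 0.3, -0.1, 5, 0],
    [0.95, 0.3, -0.1, 10.2, 0],
    [0.95, 0.3, -0.1, 10.2, 0],
    [0.4, 0.3, -0.1, 10.2, 0],
    [0.4, 0.3, -0.1, 10.2, 0],
  ],
  force=30,
)

```text
time_s: 1.4
tcp_pos: [0.4164, 0.3735, 0.0282]
tcp_rot: [[-0.965, 0.261, 0.003], [0.261, 0.965, 0.002], [-0.002, 0.003, -1.0]]
wrist_force: [0.2, -0.4, 0.8]
gripper_width: 0.0466
grasp_force: 0.0
```

>>> servo_tool(
  series=[
    [0.4, 0, 0, 0, 0],
    [0.4, 0, 0, 0, 0],
    [0.4, 0, 0, 0, 0],
    [0.4, 0, 0, -3, 0],
    [0.4, 0, 0, -3, 0],
  ],
)

```text
time_s: 2.02
tcp_pos: [0.4163, 0.3733, 0.0578]
tcp_rot: [[-0.965, 0.261, 0.003], [0.261, 0.965, 0.002], [-0.002, 0.003, -1.0]]
wrist_force: [0.2, 0.5, -0.4]
gripper_width: 0.0343
grasp_force: 0.0
```

```bash
python3 - <<'E'
from h import *
mv((.43,.33,.235,75),(.58,-.095,.235,75),(.58,-.095,.06,75))
E
```

```text
t 2.02 at [0.4163 0.3733 0.0578] yaw 74.9 width 0.0343 F [ 0.2  0.5 -0.4] g 0.0
(0.43, 0.33, 0.235, 75) -> cm [ -2.45  -3.82 -17.72] turn -0.1
(0.58, -0.095, 0.235, 75) -> cm [-25.49 -37.17  -0.  ] turn 0.0
(0.58, -0.095, 0.06, 75) -> cm [ 0.   0.  17.5] turn 0.0
```

Grip closed on nothing, so I'll look.

```bash
python3 - <<'E'
from h import *
a=snapshot('side');b=snapshot('top')
i=[cv2.resize(s['frame'][y:y+120,x:x+120,::-1],None,fx=3.3,fy=3.3,interpolation=cv2.INTER_CUBIC) for s,x,y in((b,170,150),(a,250,280))]
cv2.imwrite('pics/l2.png',np.hstack(i))
E
```

```text
(no output)
```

View pics/l2.png

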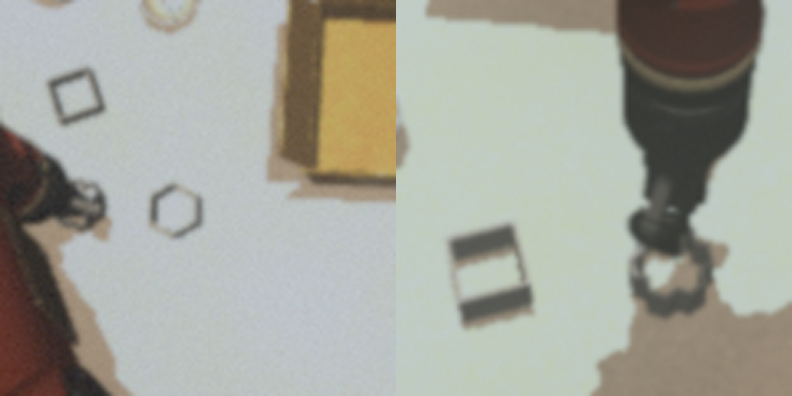

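```bash
python3 - <<'E'
from h import *
a=snapshot('side');b=snapshot('top')
o=env.get_obs();p=np.array(o['tcp_pos']);t=p-[0,0,.019]
for n,s,x,y,off in(('top',b,170,150,0),('side',a,250,280,396)):
    q=proj(s,[p,t,(.417,.371,.03),(.417,.371,0)]);print(n,np.round((q-[x,y])*3.3+[off,0]))
mv((.417,.371,.021,75))
E
```

```text
top [[ 71. 203.]
 [ 76. 205.]
 [ 78. 204.]
 [ 86. 207.]]
side [[683. 235.]
 [682. 249.]
 [678. 252.]
 [678. 273.]]
t 2.23 at [0.4145 0.3721 0.0553] yaw 74.9 width 0.0342 F [ 0.2 -0.2 -0.3] g 0.0
(0.417, 0.371, 0.021, 75) -> cm [-0.27 -0.04  3.43] turn -0.1
```

>>> servo_tool(
  series=[
    [0.95, 5, 0, -4, 0],
    [0.95, 10, 0, -8, 0],
    [0.95, 12, 0, -8, 0],
  ],
)

```text
time_s: 2.6
tcp_pos: [0.2979, 0.4049, 0.1379]
tcp_rot: [[-0.966, 0.26, 0.002], [0.26, 0.966, 0.002], [-0.001, 0.003, -1.0]]
wrist_force: [0.2, -0.1, 0.3]
gripper_width: 0.0814
grasp_force: 0.0
```

```bash
cat > cut.py <<'E'
from h import *
def find(s,roi,n):
    g=cv2.cvtColor(s['frame'],cv2.COLOR_RGB2GRAY); x0,y0,x1,y1=roi; m=np.zeros_like(g)
    bg=cv2.medianBlur(g,31).astype(int)
    m[y0:y1,x0:x1]=((bg-g)[y0:y1,x0:x1]>20)*255
    m=cv2.morphologyEx(m,cv2.MORPH_CLOSE,np.ones((3,3)))
    for c in cv2.findContours(m,cv2.RETR_EXTERNAL,cv2.CHAIN_APPROX_NONE)[0]:
        if 60<cv2.contourArea(c)<900:
            x,y,w,h=cv2.boundingRect(c); print(n,(x,y,w,h),'z15 centre',np.round(plane(s,[(x+(w-1)/2,y+(h-1)/2)],.015)[0],3))
a=snapshot('side');b=snapshot('top')
find(b,(170,165,240,230),'top');find(a,(250,300,365,390),'side')
import pickle;a0,b0=pickle.load(open('s0.pkl','rb'));print('initial')
find(b0,(170,165,240,230),'top');find(a0,(250,300,365,390),'side')
i=[cv2.resize(s['frame'][y:y+120,x:x+120,::-1],None,fx=3.3,fy=3.3,interpolation=cv2.INTER_CUBIC) for s,x,y in((b,170,150),(a,250,280))]
cv2.imwrite('pics/l3.png',np.hstack(i))
E
python3 cut.py
```

```text
top (185, 204, 18, 17) z15 centre [0.418 0.376 0.015]
top (184, 170, 18, 19) z15 centre [0.543 0.389 0.015]
side (320, 348, 27, 31) z15 centre [0.422 0.38  0.015]
side (265, 347, 27, 33) z15 centre [0.547 0.392 0.015]
side (324, 308, 27, 28) z15 centre [0.42  0.269 0.015]
initial
top (185, 204, 18, 17) z15 centre [0.418 0.376 0.015]
top (184, 170, 18, 19) z15 centre [0.543 0.389 0.015]
side (320, 348, 27, 31) z15 centre [0.422 0.38  0.015]
side (265, 347, 27, 33) z15 centre [0.547 0.392 0.015]
side (324, 308, 27, 28) z15 centre [0.42  0.269 0.015]
```

View pics/l3.png

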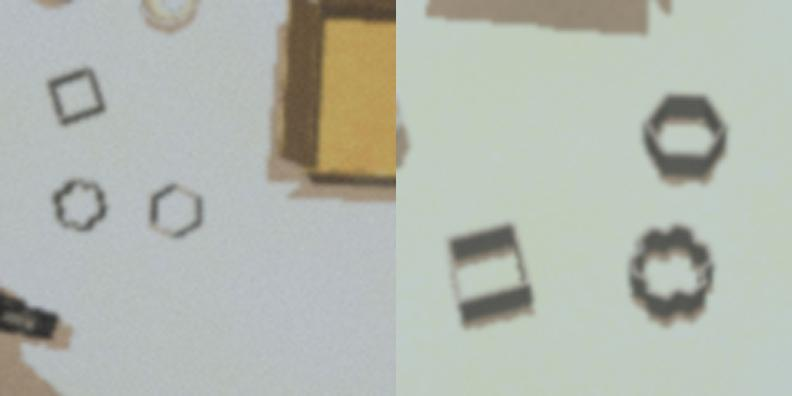

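The flower has not moved. The arm lagged and the fingers shut before it was down, so I'll retry with settling rows.

```bash
python3 - <<'E'
from h import *
mv((.419,.377,.10,75),(.419,.377,.022,75))
E
```

```text
t 2.7 at [0.2971 0.404  0.1361] yaw 75.0 width 0.081 F [ 0.8 -0.5 -1. ] g 0.0
(0.419, 0.377, 0.1, 75) -> cm [-12.47   0.54   3.61] turn 0.0
(0.419, 0.377, 0.022, 75) -> cm [0.  0.  7.8] turn 0.0
```

>>> servo_tool(
  series=[
    [0.95, -6, 0.3, 0, 0],
    [0.95, -12, 0.5, 3, 0],
    [0.95, -12.5, 0.5, 6, 0],
    [0.95, -12.5, 0.5, 9, 0],
    [0.95, -12.5, 0.5, 11.4, 0],
  ],
)

```text
time_s: 3.32
tcp_pos: [0.4213, 0.3744, 0.0194]
tcp_rot: [[-0.965, 0.262, -0.002], [0.262, 0.965, -0.002], [0.002, -0.002, -1.0]]
wrist_force: [0.6, -0.5, -0.2]
gripper_width: 0.0809
grasp_force: 0.0
```

>>> servo_tool(
  series=[
    [0.95, 0, 0, 0, 0],
    [0.95, 0, 0, 0, 0],
    [0.5, 0, 0, 0, 0],
    [0.5, 0, 0, 0, 0],
    [0.5, 0, 0, 0, 0],
  ],
)

```text
time_s: 3.95
tcp_pos: [0.4214, 0.3761, 0.0225]
tcp_rot: [[-0.965, 0.261, 0.001], [0.261, 0.965, 0.0], [-0.001, 0.001, -1.0]]
wrist_force: [-0.6, -0.8, -0.0]
gripper_width: 0.0427
grasp_force: 0.0
```

>>> servo_tool(
  series=[
    [0.5, 0, 0, 0, 0],
    [0.5, 0, 0, -2, 0],
    [0.5, 0, 0, -5, 0],
    [0.5, 0, 0, -5, 0],
  ],
)

```text
time_s: 4.45
tcp_pos: [0.4225, 0.3769, 0.0741]
tcp_rot: [[-0.965, 0.261, 0.003], [0.261, 0.965, 0.002], [-0.003, 0.003, -1.0]]
wrist_force: [0.1, 0.1, -0.4]
gripper_width: 0.0429
grasp_force: 0.0
```

```bash
python3 - <<'E'
from h import *
mv((.43,.33,.235,75),(.58,-.095,.235,75),(.58,-.095,.06,75))
E
```

```text
t 4.45 at [0.4225 0.3769 0.0741] yaw 74.9 width 0.0429 F [ 0.1  0.1 -0.4] g 0.0
(0.43, 0.33, 0.235, 75) -> cm [ -1.95  -4.33 -16.09] turn -0.1
(0.58, -0.095, 0.235, 75) -> cm [-25.49 -37.17  -0.  ] turn 0.0
(0.58, -0.095, 0.06, 75) -> cm [ 0.   0.  17.5] turn 0.0
```

>>> servo_tool(
  series=[
    [0.5, 0, 0, 3, 0],
    [0.95, 0, 0, 4, 0],
    [0.95, 0, 0, 4.8, 0],
    [0.95, 0, 0, 5, 0],
    [0.95, 0, 0, 5, 0],
  ],
)

```text
time_s: 5.08
tcp_pos: [0.4213, 0.376, 0.0223]
tcp_rot: [[-0.965, 0.261, 0.0], [0.261, 0.965, 0.0], [-0.0, 0.0, -1.0]]
wrist_force: [0.6, 0.8, -0.3]
gripper_width: 0.0815
grasp_force: 0.0
```

```bash
python3 - <<'E'
from h import *
mv((.419,.377,.02,75))
a=snapshot('side');b=snapshot('top')
i=[cv2.resize(s['frame'][y:y+60,x:x+60,::-1],None,fx=6.6,fy=6.6,interpolation=cv2.INTER_CUBIC) for s,x,y in((b,165,180),(a,305,325))]
cv2.imwrite('pics/l4.png',np.hstack(i))
E
```

```text
t 5.08 at [0.4213 0.376  0.0223] yaw 74.9 width 0.0815 F [ 0.6  0.8 -0.3] g 0.0
(0.419, 0.377, 0.02, 75) -> cm [0.25 0.03 0.23] turn -0.1
```

View pics/l4.png

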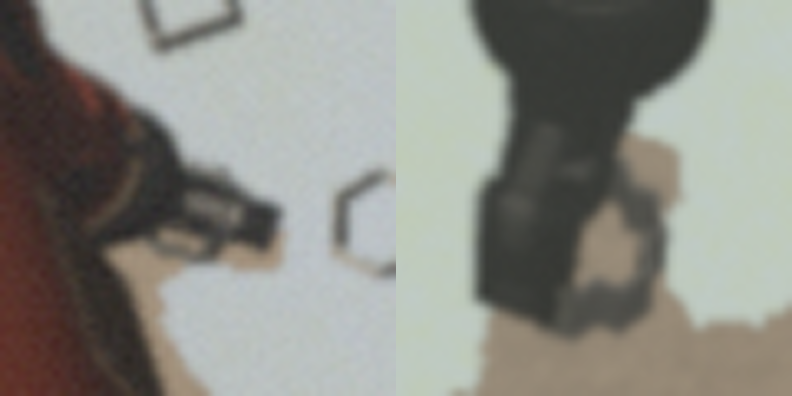

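```bash
python3 - <<'E'
from h import *
a=snapshot('side');b=snapshot('top')
o=env.get_obs();p=np.array(o['tcp_pos']);R=np.array(o['tcp_rot'])
P=[p,p+R[:,1]*.042,p-R[:,1]*.042,p+R[:,1]*.057+R[:,2]*.006,p-R[:,1]*.057+R[:,2]*.006,p-R[:,2]*.054]
for n,s,x,y,off in(('top',b,165,180,0),('side',a,305,325,396)):
    q=proj(s,P);print(n,np.round((q-[x,y])*6.6+[off,0]).tolist())
print(np.round(plane(b,[(165+280/6.6,180+235/6.6)],.03),3))
E
```

```text
top [[185.0, 203.0], [115.0, 182.0], [255.0, 225.0], [93.0, 176.0], [283.0, 233.0], [157.0, 191.0]]
side [[584.0, 230.0], [543.0, 339.0], [623.0, 128.0], [527.0, 388.0], [635.0, 101.0], [587.0, 150.0]]
[[0.404 0.319 0.03 ]]
```

The side crop shows the near finger's tip (520,318) well above where it should be, so the tips stand higher than I assumed. I'll go lower and watch the force.

>>> servo_tool(
  series=[
    [0.95, 0.2, 0, 0.4, 0],
    [0.95, 0.2, 0, 0.8, 0],
    [0.95, 0.2, 0, 0.8, 0],
  ],
)

```text
time_s: 5.65
tcp_pos: [0.4188, 0.3762, 0.0135]
tcp_rot: [[-0.965, 0.261, -0.001], [0.261, 0.965, -0.0], [0.001, -0.001, -1.0]]
wrist_force: [0.4, 0.2, 0.0]
gripper_width: 0.0814
grasp_force: 0.0
```

>>> servo_tool(
  series=[
    [0.95, 0, 0, 0.3, 0],
    [0.95, 0, 0, 0.5, 0],
    [0.95, 0, 0, 0.5, 0],
  ],
)

```text
time_s: 6.02
tcp_pos: [0.4191, 0.3764, 0.0088]
tcp_rot: [[-0.965, 0.261, -0.0], [0.261, 0.965, -0.0], [0.0, -0.0, -1.0]]
wrist_force: [-0.5, 0.3, -1.2]
gripper_width: 0.0808
grasp_force: 0.0
```

>>> servo_tool(
  series=[
    [0.5, 0, 0, 0, 0],
    [0.5, 0, 0, 0, 0],
    [0.5, 0, 0, 0, 0],
    [0.5, 0, 0, 0, 0],
  ],
)

```text
time_s: 6.52
tcp_pos: [0.4193, 0.3765, 0.0095]
tcp_rot: [[-0.965, 0.261, 0.0], [0.261, 0.965, 0.0], [-0.0, 0.0, -1.0]]
wrist_force: [-1.1, -1.3, 6.2]
gripper_width: 0.0548
grasp_force: 31.0
```

Gripped at 55 mm with 31 N. I'll lift and carry.

>>> servo_tool(
  series=[
    [0.4, 0, 0, -4, 0],
    [0.4, 0, 0, -9, 0],
    [0.4, 0, 0, -14, 0],
    [0.4, 0, 0, -19, 0],
    [0.4, 0, 0, -22, 0],
  ],
  force=40,
)

```text
time_s: 7.15
tcp_pos: [0.4198, 0.3768, 0.2317]
tcp_rot: [[-0.965, 0.261, 0.002], [0.261, 0.965, 0.002], [-0.002, 0.002, -1.0]]
wrist_force: [0.2, 0.2, 0.3]
gripper_width: 0.0547
grasp_force: 42.2
```

```bash
python3 - <<'E'
from h import *
mv((.58,-.095,.23,75),(.58,-.095,.06,75))
E
```

```text
t 7.15 at [0.4198 0.3768 0.2317] yaw 74.9 width 0.0547 F [0.2 0.2 0.3] g 42.2
(0.58, -0.095, 0.23, 75) -> cm [-27.78 -41.37   0.17] turn -0.1
(0.58, -0.095, 0.06, 75) -> cm [ 0.  0. 17.] turn 0.0
```

>>> servo_tool(
  series=[
    [0.4, -2.5, -3.8, 0, 0],
    [0.4, -5.5, -8.2, 0, 0],
    [0.4, -8.5, -12.7, 0, 0],
    [0.4, -11.5, -17, 0, 0],
    [0.4, -14.5, -21.5, 0, 0],
  ],
)

```text
time_s: 7.78
tcp_pos: [0.5034, 0.1294, 0.229]
tcp_rot: [[-0.965, 0.261, 0.0], [0.261, 0.965, 0.0], [-0.0, 0.0, -1.0]]
wrist_force: [0.9, 0.8, -0.0]
gripper_width: 0.0547
grasp_force: 42.3
```

>>> servo_tool(
  series=[
    [0.4, -3, -4.5, 0, 0],
    [0.4, -6, -9, 0, 0],
    [0.4, -9, -13.4, 0, 0],
    [0.4, -12, -17.8, 0, 0],
    [0.4, -13.3, -19.9, 0, 0],
  ],
)

```text
time_s: 8.4
tcp_pos: [0.58, -0.0984, 0.2287]
tcp_rot: [[-0.965, 0.263, -0.0], [0.263, 0.965, -0.0], [0.0, -0.0, -1.0]]
wrist_force: [0.2, 1.0, -0.5]
gripper_width: 0.0542
grasp_force: 42.3
```

>>> servo_tool(
  series=[
    [0.4, 0, 0, 3, 0],
    [0.4, 0, 0, 8, 0],
    [0.4, 0, 0, 13, 0],
    [0.4, 0, 0, 18, 0],
    [0.4, 0, 0, 18.5, 0],
  ],
)

```text
time_s: 9.02
tcp_pos: [0.5765, -0.0944, 0.0411]
tcp_rot: [[-0.965, 0.26, -0.006], [0.26, 0.965, 0.002], [0.007, 0.0, -1.0]]
wrist_force: [-0.4, 0.1, 0.1]
gripper_width: 0.0543
grasp_force: 43.3
```

>>> servo_tool(
  series=[
    [0.4, 0, 0, 0, 0],
    [0.78, 0, 0, 0, 0],
    [0.78, 0, 0, 0, 0],
    [0.78, 0, 0, -3, 0],
    [0.78, 0, 0, -8, 0],
  ],
)

```text
time_s: 9.65
tcp_pos: [0.5786, -0.0956, 0.1245]
tcp_rot: [[-0.965, 0.261, -0.002], [0.261, 0.965, 0.0], [0.002, -0.0, -1.0]]
wrist_force: [1.2, 1.0, -0.4]
gripper_width: 0.0665
grasp_force: 0.0
```

>>> servo_tool(
  series=[
    [0.78, 0, 0, -4, 0],
    [0.78, 0, 0, -9, 0],
    [0.95, 0, 0, -10, 0],
  ],
)

```text
time_s: 10.02
tcp_pos: [0.5815, -0.0964, 0.2286]
tcp_rot: [[-0.965, 0.261, 0.007], [0.261, 0.965, -0.002], [-0.007, -0.0, -1.0]]
wrist_force: [0.4, -1.0, 0.3]
gripper_width: 0.0808
grasp_force: 0.0
```

```bash
python3 - <<'E'
from h import *
mv((.418,.266,.18,90),(.418,.266,.06,90),(.418,.266,.011,90))
a=snapshot('side');b=snapshot('top')
from cut import find
E

```

```text
t 10.03 at [ 0.5815 -0.0964  0.2286] yaw 74.9 width 0.0808 F [ 0.4 -1.   0.3] g 0.0
(0.418, 0.266, 0.18, 90) -> cm [25.24 30.72  4.86] turn -15.1
(0.418, 0.266, 0.06, 90) -> cm [ 0.  0. 12.] turn 0.0
(0.418, 0.266, 0.011, 90) -> cm [0.  0.  4.9] turn 0.0
top (174, 218, 24, 12) z15 centre [0.374 0.403 0.015]
top (215, 205, 17, 17) z15 centre [0.417 0.265 0.015]
top (184, 170, 18, 19) z15 centre [0.543 0.389 0.015]
side (265, 347, 27, 33) z15 centre [0.547 0.392 0.015]
side (324, 308, 27, 28) z15 centre [0.42  0.269 0.015]
initial
top (185, 204, 18, 17) z15 centre [0.418 0.376 0.015]
top (184, 170, 18, 19) z15 centre [0.543 0.389 0.015]
side (320, 348, 27, 31) z15 centre [0.422 0.38  0.015]
side (265, 347, 27, 33) z15 centre [0.547 0.392 0.015]
side (324, 308, 27, 28) z15 centre [0.42  0.269 0.015]
```

>>> servo_tool(
  series=[
    [0.95, 3, 3.6, 0, 0],
    [0.95, 6.5, 8, 0, 0],
    [0.95, 10.3, 12.5, 0, 0],
    [0.95, 14, 17, 0, 0],
    [0.95, 17.5, 21.5, 0, 0],
  ],
)

```text
time_s: 10.85
tcp_pos: [0.4648, 0.1588, 0.2226]
tcp_rot: [[-0.965, 0.261, -0.002], [0.261, 0.965, -0.0], [0.002, -0.001, -1.0]]
wrist_force: [-0.0, 0.2, 0.9]
gripper_width: 0.0809
grasp_force: 0.0
```

>>> servo_tool(
  series=[
    [0.95, 3.5, 4.2, 1, -5],
    [0.95, 7, 8.5, 4, -13],
    [0.95, 7.7, 9.2, 9, -15],
    [0.95, 7.7, 9.2, 14, -15],
    [0.95, 7.7, 9.2, 17, -15],
  ],
)

```text
time_s: 11.48
tcp_pos: [0.4136, 0.2655, 0.0505]
tcp_rot: [[-1.0, 0.001, -0.005], [0.001, 1.0, -0.002], [0.005, -0.002, -1.0]]
wrist_force: [-0.3, 0.3, -0.1]
gripper_width: 0.0809
grasp_force: 0.0
```

```bash
python3 - <<'E'
from h import *
mv((.418,.266,.011,90))
import cut
E

```

```text
t 11.47 at [0.4136 0.2655 0.0505] yaw 89.9 width 0.0809 F [-0.3  0.3 -0.1] g 0.0
(0.418, 0.266, 0.011, 90) -> cm [-0.44  0.05  3.95] turn -0.1
top (220, 203, 19, 18) z15 centre [0.423 0.243 0.015]
top (186, 166, 23, 26) z15 centre [0.545 0.372 0.015]
side (265, 347, 27, 33) z15 centre [0.547 0.392 0.015]
side (324, 300, 27, 34) z15 centre [0.421 0.255 0.015]
initial
top (185, 204, 18, 17) z15 centre [0.418 0.376 0.015]
top (184, 170, 18, 19) z15 centre [0.543 0.389 0.015]
side (320, 348, 27, 31) z15 centre [0.422 0.38  0.015]
side (265, 347, 27, 33) z15 centre [0.547 0.392 0.015]
side (324, 308, 27, 28) z15 centre [0.42  0.269 0.015]
```

>>> servo_tool(
  series=[
    [0.95, -0.2, 0, 2, 0],
    [0.95, -0.2, 0, 3.5, 0],
    [0.95, -0.2, 0, 3.9, 0],
    [0.95, -0.2, 0, 3.9, 0],
  ],
  force=40,
)

```text
time_s: 12.08
tcp_pos: [0.4183, 0.2663, 0.0152]
tcp_rot: [[-1.0, 0.002, -0.0], [0.002, 1.0, -0.0], [0.0, -0.0, -1.0]]
wrist_force: [-0.5, -0.8, -0.3]
gripper_width: 0.0811
grasp_force: 0.0
```

>>> servo_tool(
  series=[
    [0.5, 0, 0, 0.1, 0],
    [0.5, 0, 0, 0.1, 0],
    [0.5, 0, 0, 0.1, 0],
    [0.5, 0, 0, 0.1, 0],
  ],
)

```text
time_s: 12.58
tcp_pos: [0.4189, 0.2666, 0.0148]
tcp_rot: [[-1.0, 0.002, 0.001], [0.002, 1.0, 0.0], [-0.001, 0.0, -1.0]]
wrist_force: [-0.3, -1.0, 6.9]
gripper_width: 0.0427
grasp_force: 3.7
```

>>> servo_tool(
  series=[
    [0.95, 0, 0, -0.5, 0],
    [0.95, 0, 0, -0.5, 0],
    [0.95, 0, 0, 0, 0],
    [0.95, 0, 0, 0.5, 0],
    [0.95, 0, 0, 0.6, 0],
  ],
)

```text
time_s: 13.2
tcp_pos: [0.4179, 0.2661, 0.0073]
tcp_rot: [[-1.0, 0.002, -0.001], [0.002, 1.0, -0.0], [0.001, -0.0, -1.0]]
wrist_force: [0.3, -0.5, -0.1]
gripper_width: 0.0812
grasp_force: 0.0
```

```bash
python3 - <<'E'
from h import *
mv((.418,.266,.009,90))
a=snapshot('side');b=snapshot('top')
i=[cv2.resize(s['frame'][y:y+60,x:x+60,::-1],None,fx=6.6,fy=6.6,interpolation=cv2.INTER_CUBIC) for s,x,y in((b,195,180),(a,305,285))]
cv2.imwrite('pics/l5.png',np.hstack(i))
E
```

```text
t 13.2 at [0.4179 0.2661 0.0073] yaw 89.9 width 0.0812 F [ 0.3 -0.5 -0.1] g 0.0
(0.418, 0.266, 0.009, 90) -> cm [-0.01 -0.01 -0.17] turn -0.1
```

View pics/l5.png

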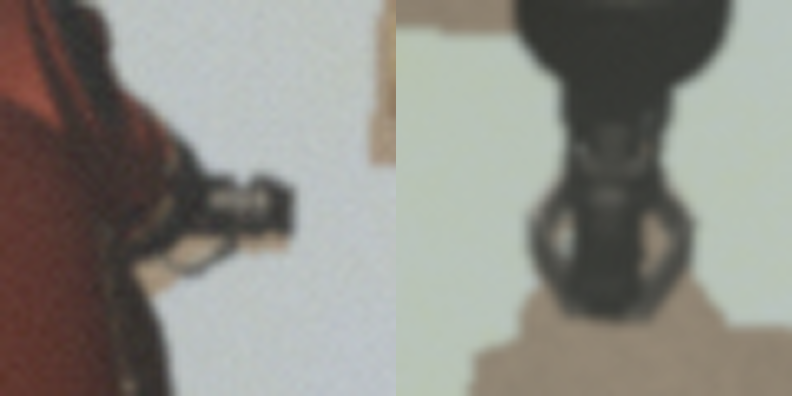

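>>> servo_tool(
  series=[
    [0.95, 0, 0, 0.2, 0],
    [0.55, 0, 0, 0.2, 0],
    [0.55, 0, 0, 0.2, 0],
    [0.55, 0, 0, 0.2, 0],
    [0.55, 0, 0, 0.2, 0],
  ],
)

```text
time_s: 13.92
tcp_pos: [0.4184, 0.2664, 0.0064]
tcp_rot: [[-1.0, 0.002, 0.0], [0.002, 1.0, 0.0], [-0.0, 0.0, -1.0]]
wrist_force: [-1.5, -1.1, 5.2]
gripper_width: 0.0527
grasp_force: 41.3
```

>>> servo_tool(
  series=[
    [0.4, 0, 0, -4, 0],
    [0.4, 0, 0, -9, 0],
    [0.4, 0, 0, -14, 0],
    [0.4, 0, 0, -19, 0],
    [0.4, 0, 0, -22.5, 0],
  ],
)

```text
time_s: 14.55
tcp_pos: [0.4188, 0.2665, 0.2334]
tcp_rot: [[-1.0, 0.002, 0.002], [0.002, 1.0, 0.001], [-0.002, 0.001, -1.0]]
wrist_force: [0.4, -0.4, -0.5]
gripper_width: 0.0525
grasp_force: 42.8
```

>>> servo_tool(
  series=[
    [0.4, -2, -5, 0, 0],
    [0.4, -4, -10.5, 0, 0],
    [0.4, -6.3, -16, 0, 0],
    [0.4, -8.6, -22, 0, 0],
    [0.4, -11.2, -28.6, 0, 0],
  ],
)

```text
time_s: 15.18
tcp_pos: [0.5264, -0.0124, 0.2311]
tcp_rot: [[-1.0, 0.002, 0.0], [0.002, 1.0, 0.0], [-0.0, 0.0, -1.0]]
wrist_force: [1.6, 0.4, -0.6]
gripper_width: 0.0528
grasp_force: 42.8
```

>>> servo_tool(
  series=[
    [0.4, 0, 0, 3, 0],
    [0.4, 0, 0, 8, 0],
    [0.4, 0, 0, 13, 0],
    [0.4, 0, 0, 18, 0],
    [0.4, 0, 0, 19, 0],
  ],
)

```text
time_s: 15.8
tcp_pos: [0.5234, -0.01, 0.0385]
tcp_rot: [[-1.0, 0.002, -0.005], [0.002, 1.0, 0.001], [0.005, 0.001, -1.0]]
wrist_force: [-0.8, 0.3, -1.4]
gripper_width: 0.0522
grasp_force: 42.8
```

>>> servo_tool(
  series=[
    [0.4, 0, 0, 0, 0],
    [0.78, 0, 0, 0, 0],
    [0.78, 0, 0, 0, 0],
    [0.78, 0, 0, -3, 0],
    [0.78, 0, 0, -8, 0],
  ],
)

```text
time_s: 16.42
tcp_pos: [0.5251, -0.0103, 0.1217]
tcp_rot: [[-1.0, 0.002, -0.002], [0.002, 1.0, 0.0], [0.002, 0.0, -1.0]]
wrist_force: [1.4, -0.0, -0.3]
gripper_width: 0.0663
grasp_force: 0.0
```

>>> servo_tool(
  series=[
    [0.78, 0, 0, -4, 0],
    [0.78, 0, 0, -9, 0],
    [0.95, 0, 0, -10, 0],
  ],
)

```text
time_s: 16.8
tcp_pos: [0.528, -0.0107, 0.2253]
tcp_rot: [[-1.0, 0.002, 0.007], [0.002, 1.0, -0.001], [-0.007, -0.001, -1.0]]
wrist_force: [0.3, 0.7, -0.6]
gripper_width: 0.0806
grasp_force: 0.0
```

```bash
python3 - <<'E'
from h import *
mv((.544,.388,.22,106),(.544,.388,.05,106),(.544,.388,.0055,106))
import cut
E

```

```text
t 16.8 at [ 0.528  -0.0107  0.2253] yaw 89.9 width 0.0806 F [ 0.3  0.7 -0.6] g 0.0
(0.544, 0.388, 0.22, 106) -> cm [-1.51 39.87  0.53] turn -16.1
(0.544, 0.388, 0.05, 106) -> cm [ 0.  0. 17.] turn 0.0
(0.544, 0.388, 0.0055, 106) -> cm [0.   0.   4.45] turn 0.0
top (184, 170, 18, 19) z15 centre [0.543 0.389 0.015]
side (265, 347, 27, 33) z15 centre [0.547 0.392 0.015]
initial
top (185, 204, 18, 17) z15 centre [0.418 0.376 0.015]
top (184, 170, 18, 19) z15 centre [0.543 0.389 0.015]
side (320, 348, 27, 31) z15 centre [0.422 0.38  0.015]
side (265, 347, 27, 33) z15 centre [0.547 0.392 0.015]
side (324, 308, 27, 28) z15 centre [0.42  0.269 0.015]
```

>>> servo_tool(
  series=[
    [0.95, 0, 5, 0, 0],
    [0.95, -0.4, 11, 0, 0],
    [0.95, -0.8, 17, 0, -5],
    [0.95, -1.2, 23, 0, -10],
    [0.95, -1.5, 29, 0, -16],
  ],
)

```text
time_s: 17.52
tcp_pos: [0.5409, 0.2813, 0.2194]
tcp_rot: [[-0.961, -0.277, -0.002], [-0.277, 0.961, -0.001], [0.002, -0.0, -1.0]]
wrist_force: [1.0, 0.2, -0.6]
gripper_width: 0.0807
grasp_force: 0.0
```

>>> servo_tool(
  series=[
    [0.95, 0, 0, 0, 0],
    [0.95, 0, 0, 0, 0],
  ],
)

```text
time_s: 17.77
tcp_pos: [0.5409, 0.2793, 0.2196]
tcp_rot: [[-0.962, -0.274, -0.002], [-0.274, 0.962, -0.001], [0.002, -0.001, -1.0]]
wrist_force: [0.2, 0.2, -0.8]
gripper_width: 0.0814
grasp_force: 0.0
```

```bash
python3 - <<'E'
from h import *
mv((.544,.389,.09,106.5),(.544,.389,.0055,106.5))
E

```

```text
t 17.77 at [0.5409 0.2793 0.2196] yaw 105.9 width 0.0814 F [ 0.2  0.2 -0.8] g 0.0
(0.544, 0.389, 0.09, 106.5) -> cm [-3.3  10.47 12.96] turn -0.6
(0.544, 0.389, 0.0055, 106.5) -> cm [0.   0.   8.45] turn 0.0
```

>>> servo_tool(
  series=[
    [0.95, -1.6, 5, 0, 0],
    [0.95, -3.3, 10.4, 3, 0],
    [0.95, -3.3, 10.4, 8, 0],
    [0.95, -3.3, 10.4, 13, 0],
    [0.95, -3.3, 10.4, 17, 0],
  ],
)

```text
time_s: 18.4
tcp_pos: [0.5444, 0.3864, 0.0485]
tcp_rot: [[-0.963, -0.271, -0.002], [-0.271, 0.963, -0.001], [0.002, -0.001, -1.0]]
wrist_force: [-0.1, -0.7, 0.7]
gripper_width: 0.0815
grasp_force: 0.0
```

>>> servo_tool(
  series=[
    [0.95, 0, 0, 2, 0],
    [0.95, 0, 0, 2, 0],
    [0.95, 0, 0, 2, 0],
  ],
)

```text
time_s: 18.77
tcp_pos: [0.5458, 0.388, 0.032]
tcp_rot: [[-0.962, -0.272, 0.001], [-0.272, 0.962, 0.0], [-0.001, 0.0, -1.0]]
wrist_force: [-0.3, 0.3, 0.2]
gripper_width: 0.0813
grasp_force: 0.0
```

```bash
python3 - <<'E'
from h import *
mv((.544,.389,.0055,106.5))
E

```

```text
t 18.77 at [0.5458 0.388  0.032 ] yaw 105.8 width 0.0813 F [-0.3  0.3  0.2] g 0.0
(0.544, 0.389, 0.0055, 106.5) -> cm [0.15 0.14 2.65] turn -0.7
```

>>> servo_tool(
  series=[
    [0.95, 0, 0, 1.5, 0],
    [0.95, 0, 0, 2.6, 0],
    [0.95, 0, 0, 2.6, 0],
    [0.95, 0, 0, 2.6, 0],
  ],
)

```text
time_s: 19.27
tcp_pos: [0.5449, 0.3887, 0.005]
tcp_rot: [[-0.962, -0.274, -0.0], [-0.274, 0.962, -0.0], [0.0, 0.0, -1.0]]
wrist_force: [-0.1, 0.2, 1.4]
gripper_width: 0.0811
grasp_force: 0.0
```

>>> servo_tool(
  series=[
    [0.5, 0, 0, 0, 0],
    [0.5, 0, 0, 0, 0],
    [0.5, 0, 0, 0, 0],
    [0.5, 0, 0, 0, 0],
    [0.5, 0, 0, 0, 0],
  ],
)

```text
time_s: 19.9
tcp_pos: [0.5453, 0.3889, 0.0059]
tcp_rot: [[-0.962, -0.274, 0.001], [-0.274, 0.962, 0.0], [-0.001, 0.0, -1.0]]
wrist_force: [-1.3, -1.2, 5.7]
gripper_width: 0.0497
grasp_force: 39.9
```

>>> servo_tool(
  series=[
    [0.4, 0, 0, -4, 0],
    [0.4, 0, 0, -9, 0],
    [0.4, 0, 0, -14, 0],
    [0.4, 0, 0, -19, 0],
    [0.4, 0, 0, -23, 0],
  ],
)

```text
time_s: 20.52
tcp_pos: [0.5452, 0.3888, 0.2376]
tcp_rot: [[-0.962, -0.274, 0.002], [-0.274, 0.962, 0.001], [-0.002, 0.0, -1.0]]
wrist_force: [0.5, 0.3, -0.1]
gripper_width: 0.0497
grasp_force: 40.8
```

>>> servo_tool(
  series=[
    [0.4, 0.9, -5, 0, 0],
    [0.4, 1.9, -11, 0, 0],
    [0.4, 2.9, -17, 0, 0],
    [0.4, 3.9, -23, 0, 0],
    [0.4, 4.9, -29, 0, 0],
  ],
)

```text
time_s: 21.15
tcp_pos: [0.5771, 0.0944, 0.2353]
tcp_rot: [[-0.962, -0.274, 0.001], [-0.274, 0.962, 0.0], [-0.001, -0.0, -1.0]]
wrist_force: [0.4, 0.6, -0.3]
gripper_width: 0.0496
grasp_force: 40.8
```

>>> servo_tool(
  series=[
    [0.4, 0.6, -4.9, 0, 0],
    [0.4, 0.6, -4.9, 0, 0],
    [0.4, 0.6, -4.9, 4, 0],
    [0.4, 0.6, -4.9, 9, 0],
  ],
)

```text
time_s: 21.65
tcp_pos: [0.5857, 0.0482, 0.1451]
tcp_rot: [[-0.962, -0.274, 0.003], [-0.274, 0.962, 0.0], [-0.003, -0.001, -1.0]]
wrist_force: [0.9, 0.0, -1.7]
gripper_width: 0.0495
grasp_force: 40.8
```

```bash
python3 - <<'E'
from h import *
mv((.585,.048,.045,106))
E

```

```text
t 21.65 at [0.5857 0.0482 0.1451] yaw 105.9 width 0.0495 F [ 0.9  0.  -1.7] g 40.8
(0.585, 0.048, 0.045, 106) -> cm [ 0.07  0.   10.01] turn -0.1
```

>>> servo_tool(
  series=[
    [0.4, 0, 0, 4, 0],
    [0.4, 0, 0, 8, 0],
    [0.4, 0, 0, 10, 0],
    [0.4, 0, 0, 10, 0],
  ],
)

```text
time_s: 22.15
tcp_pos: [0.5834, 0.0484, 0.0437]
tcp_rot: [[-0.962, -0.274, -0.003], [-0.274, 0.962, 0.0], [0.003, 0.001, -1.0]]
wrist_force: [-0.3, 0.1, -0.8]
gripper_width: 0.0493
grasp_force: 40.8
```

>>> servo_tool(
  series=[
    [0.72, 0, 0, 0, 0],
    [0.72, 0, 0, 0, 0],
    [0.72, 0, 0, 0, 0],
    [0.72, 0, 0, -4, 0],
    [0.72, 0, 0, -9, 0],
  ],
)

```text
time_s: 22.78
tcp_pos: [0.584, 0.0475, 0.1356]
tcp_rot: [[-0.962, -0.273, -0.002], [-0.273, 0.962, 0.0], [0.002, 0.001, -1.0]]
wrist_force: [0.6, 0.2, 0.4]
gripper_width: 0.0616
grasp_force: 0.0
```

>>> servo_tool(
  series=[
    [0.72, 0, 0, -5, 0],
    [0.5, 0, 0, -10, 0],
    [0.2, 3, 6, -13, 0],
    [0, 6, 12, -13, 0],
    [0, 9, 18, -13, 0],
  ],
)

```text
time_s: 23.4
tcp_pos: [0.4611, 0.1828, 0.2658]
tcp_rot: [[-0.962, -0.273, 0.002], [-0.273, 0.962, 0.001], [-0.002, 0.0, -1.0]]
wrist_force: [0.4, 0.4, -0.0]
gripper_width: 0.0002
grasp_force: 0.0
```

```bash
python3 - <<'E'
from h import *
import cut
mv((.553,.20,.20,0),(.553,.165,.14,0))
a,b=cut.a,cut.b
i=[cv2.resize(s['frame'][y:y+h,x:x+w,::-1],(390,int(390*h/w)),interpolation=cv2.INTER_CUBIC) for s,x,y,w,h in((b,230,120,130,110),(a,240,150,130,130))]
H=390;i=[cv2.copyMakeBorder(k,0,H-k.shape[0],0,0,cv2.BORDER_CONSTANT) for k in i]
cv2.imwrite('pics/box.png',np.hstack(i))
E

```

```text
top (220, 180, 20, 16) z15 centre [0.514 0.247 0.015]
top (213, 165, 12, 13) z15 centre [0.577 0.292 0.015]
side (308, 361, 18, 12) z15 centre [0.459 0.392 0.015]
side (317, 300, 11, 12) z15 centre [0.461 0.225 0.015]
initial
top (185, 204, 18, 17) z15 centre [0.418 0.376 0.015]
top (184, 170, 18, 19) z15 centre [0.543 0.389 0.015]
side (320, 348, 27, 31) z15 centre [0.422 0.38  0.015]
side (265, 347, 27, 33) z15 centre [0.547 0.392 0.015]
side (324, 308, 27, 28) z15 centre [0.42  0.269 0.015]
t 23.5 at [0.4583 0.1851 0.266 ] yaw 106.1 width -0.0003 F [ 0.9 -0.5  0.2] g 0.0
(0.553, 0.2, 0.2, 0) -> cm [-9.51 -1.2   6.6 ] turn -73.9
(0.553, 0.165, 0.14, 0) -> cm [ 3.5 -0.   6. ] turn 0.0
```

View pics/box.png

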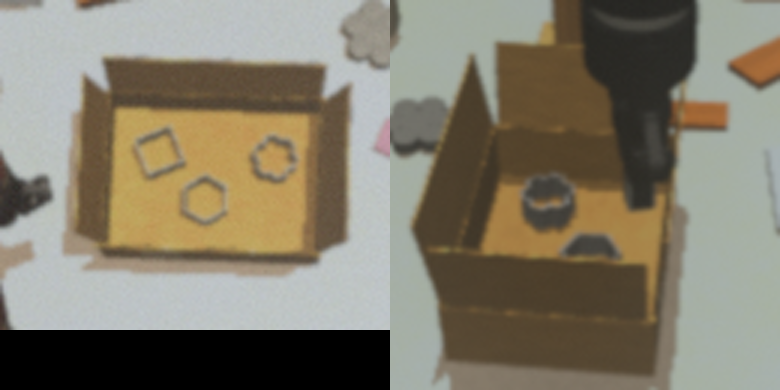

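All three cutters lie separately in the carton, seen in the top half at (160,152), (204,200) and (275,158). Next is the left short flap.

>>> servo_tool(
  series=[
    [0, -4, -0.5, 0, 8],
    [0, -9, -1, 2, 16],
    [0, -9.4, -0.7, 7, 16],
    [0, -9.4, -0.7, 10, 16],
    [0, -9.4, -0.7, 10, 16],
  ],
)

```text
time_s: 24.12
tcp_pos: [0.553, 0.2001, 0.1629]
tcp_rot: [[-1.0, 0.003, -0.004], [0.003, 1.0, -0.001], [0.004, -0.001, -1.0]]
wrist_force: [-0.0, -0.2, 0.2]
gripper_width: 0.0002
grasp_force: 0.0
```

```bash
python3 - <<'E'
from h import *
Y,Z=.108,.0745
w=[(Y+.045,.165)]+[(Y-.07*np.cos(t)+.0015+.015,Z+.07*np.sin(t)+.0205) for t in np.radians([95,75,55,35,18,5,0])]
mv(*[(.553,y,z,90) for y,z in w])
E

```

```text
t 24.12 at [0.553  0.2001 0.1629] yaw 89.9 width 0.0002 F [-0.  -0.2  0.2] g 0.0
(0.553, 0.153, 0.165, 90) -> cm [-0.01 -4.71 -0.21] turn -0.1
(0.553, np.float64(0.1306009019923361), np.float64(0.16473362886642218), 90) -> cm [-0.   -2.24  0.03] turn 0.0
(0.553, np.float64(0.10638266684282355), np.float64(0.16261480784023477), 90) -> cm [-0.   -2.42  0.21] turn 0.0
(0.553, np.float64(0.08434964945542676), np.float64(0.1523406431002294), 90) -> cm [-0.   -2.2   1.03] turn 0.0
(0.553, np.float64(0.06715935689977057), np.float64(0.13515035054457322), 90) -> cm [-0.   -1.72  1.72] turn 0.0
(0.553, np.float64(0.05792604385933925), np.float64(0.11663118960624631), 90) -> cm [-0.   -0.92  1.85] turn 0.0
(0.553, np.float64(0.05476637113357781), np.float64(0.10110090199233607), 90) -> cm [-0.   -0.32  1.55] turn 0.0
(0.553, np.float64(0.05449999999999999), np.float64(0.095), 90) -> cm [-0.   -0.03  0.61] turn 0.0
```

>>> servo_tool(
  series=[
    [0, 0, -4, 0, 0],
    [0, 0, -7, 0, 0],
    [0, 0, -9.4, 0, 0],
    [0, 0, -11.6, 1, 0],
    [0, 0, -13.3, 2.8, 0],
  ],
)

```text
time_s: 24.75
tcp_pos: [0.556, 0.0666, 0.1394]
tcp_rot: [[-1.0, 0.003, 0.005], [0.003, 1.0, -0.0], [-0.005, -0.0, -1.0]]
wrist_force: [1.3, -0.1, -0.1]
gripper_width: 0.0001
grasp_force: 0.0
```

>>> servo_tool(
  series=[
    [0, 0, -0.9, 1.8, 0],
    [0, 0, -1.2, 3.3, 0],
    [0, 0, -1.2, 4, 0],
    [0, 0, -1.2, 4.1, 0],
    [0, 0, -1.2, 4.1, 0],
  ],
)

```text
time_s: 25.38
tcp_pos: [0.5544, 0.0561, 0.0963]
tcp_rot: [[-1.0, 0.002, 0.001], [0.002, 1.0, 0.0], [-0.001, 0.0, -1.0]]
wrist_force: [1.1, -0.6, -0.1]
gripper_width: 0.0001
grasp_force: 0.0
```

>>> servo_tool(
  series=[
    [0, 0, 0, 0.2, 0],
    [0, 0, 0, 0.4, 0],
    [0, 0, 0, 0.4, 0],
  ],
)

```text
time_s: 25.75
tcp_pos: [0.5539, 0.0558, 0.0917]
tcp_rot: [[-1.0, 0.002, -0.0], [0.002, 1.0, -0.0], [0.0, -0.0, -1.0]]
wrist_force: [-0.8, -0.0, 0.5]
gripper_width: -0.0001
grasp_force: 0.0
```

>>> servo_tool(
  series=[
    [0, 0, 0, 0.2, 0],
    [0, 0, 0, 0.4, 0],
    [0, 0, 0, 0.4, 0],
  ],
)

```text
time_s: 26.12
tcp_pos: [0.5538, 0.0558, 0.0876]
tcp_rot: [[-1.0, 0.002, -0.0], [0.002, 1.0, 0.0], [0.0, 0.0, -1.0]]
wrist_force: [-0.0, -0.4, 0.4]
gripper_width: 0.0
grasp_force: 0.0
```

```bash
python3 - <<'E'
from h import *
a=snapshot('side')
save(a,'f1',(235,150,375,270),4)
E

```

```text
(no output)
```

View pics/f1.png

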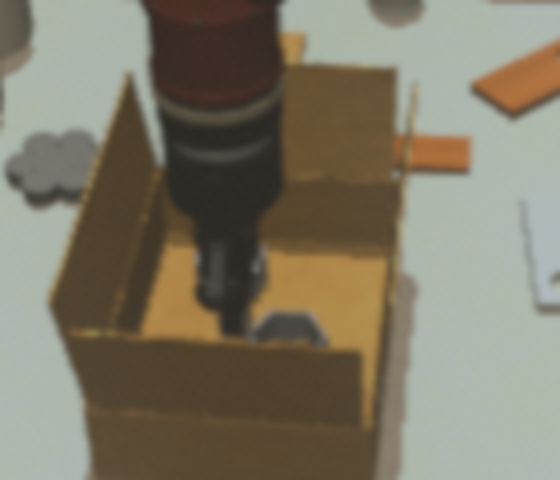

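The flap was not touched: the tip, at about (233,335), passed over it. I'll calibrate the real tip height by touching the shelf with the fingers shut.

>>> servo_tool(
  series=[
    [0, 0, 0, -5, 0],
    [0, 0, 0, -10, 0],
    [0, 0, 2, -13, 0],
    [0, 0, 8, -13, 0],
    [0, 0, 14, -13, 0],
  ],
)

```text
time_s: 26.8
tcp_pos: [0.5548, 0.197, 0.2186]
tcp_rot: [[-1.0, 0.004, 0.002], [0.004, 1.0, 0.0], [-0.002, 0.0, -1.0]]
wrist_force: [0.9, -0.2, -0.1]
gripper_width: -0.0001
grasp_force: 0.0
```

>>> servo_tool(
  series=[
    [0, 0, 1.5, 5, 0],
    [0, 0, 1.5, 10, 0],
    [0, 0, 1.5, 15, 0],
    [0, 0, 1.5, 18, 0],
    [0, 0, 1.5, 18, 0],
  ],
)

```text
time_s: 27.42
tcp_pos: [0.5524, 0.2103, 0.0358]
tcp_rot: [[-1.0, 0.002, -0.004], [0.002, 1.0, -0.001], [0.004, -0.001, -1.0]]
wrist_force: [0.8, -0.3, 0.4]
gripper_width: -0.0
grasp_force: 0.0
```

>>> servo_tool(
  series=[
    [0, 0, 0, 0.3, 0],
    [0, 0, 0, 0.6, 0],
    [0, 0, 0, 0.9, 0],
    [0, 0, 0, 1.2, 0],
    [0, 0, 0, 1.2, 0],
  ],
)

```text
time_s: 28.05
tcp_pos: [0.5542, 0.2107, 0.0257]
tcp_rot: [[-1.0, 0.002, -0.0], [0.002, 1.0, -0.0], [0.0, -0.0, -1.0]]
wrist_force: [0.2, -0.4, -0.0]
gripper_width: -0.0002
grasp_force: 0.0
```

>>> servo_tool(
  series=[
    [0, 0, 0, 0.3, 0],
    [0, 0, 0, 0.6, 0],
    [0, 0, 0, 0.8, 0],
    [0, 0, 0, 0.8, 0],
  ],
)

```text
time_s: 28.55
tcp_pos: [0.5542, 0.2107, 0.0176]
tcp_rot: [[-1.0, 0.002, -0.0], [0.002, 1.0, -0.0], [0.0, -0.0, -1.0]]
wrist_force: [-1.0, -0.2, -0.3]
gripper_width: -0.0
grasp_force: 0.0
```

>>> servo_tool(
  series=[
    [0, 0, 0, 0.2, 0],
    [0, 0, 0, 0.4, 0],
    [0, 0, 0, 0.5, 0],
    [0, 0, 0, 0.5, 0],
  ],
)

```text
time_s: 29.05
tcp_pos: [0.5543, 0.2107, 0.0127]
tcp_rot: [[-1.0, 0.002, -0.0], [0.002, 1.0, -0.0], [0.0, -0.0, -1.0]]
wrist_force: [0.4, 0.1, -0.2]
gripper_width: -0.0
grasp_force: 0.0
```

>>> servo_tool(
  series=[
    [0, 0, 0, 0.2, 0],
    [0, 0, 0, 0.4, 0],
    [0, 0, 0, 0.4, 0],
  ],
)

```text
time_s: 29.42
tcp_pos: [0.5542, 0.2107, 0.0086]
tcp_rot: [[-1.0, 0.002, -0.0], [0.002, 1.0, -0.0], [0.0, -0.0, -1.0]]
wrist_force: [-0.5, -0.1, 0.1]
gripper_width: -0.0001
grasp_force: 0.0
```

>>> servo_tool(
  series=[
    [0, 0, 0, 0.2, 0],
    [0, 0, 0, 0.4, 0],
    [0, 0, 0, 0.4, 0],
  ],
)

```text
time_s: 29.8
tcp_pos: [0.5542, 0.2107, 0.0046]
tcp_rot: [[-1.0, 0.002, -0.0], [0.002, 1.0, -0.0], [0.0, -0.0, -1.0]]
wrist_force: [-0.4, 0.5, 1.2]
gripper_width: -0.0
grasp_force: 0.0
```

>>> servo_tool(
  series=[
    [0, 0, 0, 0.2, 0],
    [0, 0, 0, 0.4, 0],
    [0, 0, 0, 0.4, 0],
  ],
)

```text
time_s: 30.18
tcp_pos: [0.5542, 0.2107, 0.0006]
tcp_rot: [[-1.0, 0.002, -0.0], [0.002, 1.0, -0.0], [0.0, -0.0, -1.0]]
wrist_force: [0.2, -0.1, -0.2]
gripper_width: -0.0001
grasp_force: 0.0
```

>>> servo_tool(
  series=[
    [0, 0, 0, 0.2, 0],
    [0, 0, 0, 0.3, 0],
    [0, 0, 0, 0.3, 0],
  ],
)

```text
time_s: 30.55
tcp_pos: [0.5542, 0.2107, -0.0023]
tcp_rot: [[-1.0, 0.002, -0.0], [0.002, 1.0, -0.0], [0.0, -0.0, -1.0]]
wrist_force: [0.1, 0.3, 0.6]
gripper_width: -0.0001
grasp_force: 0.0
```

>>> servo_tool(
  series=[
    [0, 0, 0, 0.2, 0],
    [0, 0, 0, 0.3, 0],
    [0, 0, 0, 0.3, 0],
  ],
)

```text
time_s: 30.92
tcp_pos: [0.5543, 0.2107, -0.0053]
tcp_rot: [[-1.0, 0.002, -0.0], [0.002, 1.0, -0.0], [0.0, -0.0, -1.0]]
wrist_force: [0.8, -0.7, 0.7]
gripper_width: 0.0002
grasp_force: 0.0
```

>>> servo_tool(
  series=[
    [0, 0, 0, 0.2, 0],
    [0, 0, 0, 0.3, 0],
    [0, 0, 0, 0.3, 0],
  ],
)

```text
time_s: 31.3
tcp_pos: [0.5543, 0.2107, -0.0083]
tcp_rot: [[-1.0, 0.002, -0.0], [0.002, 1.0, -0.0], [0.0, -0.0, -1.0]]
wrist_force: [-0.6, -0.9, 0.9]
gripper_width: 0.0003
grasp_force: 0.0
```

>>> servo_tool(
  series=[
    [0, 0, 0, 0.2, 0],
    [0, 0, 0, 0.3, 0],
    [0, 0, 0, 0.3, 0],
  ],
)

```text
time_s: 31.68
tcp_pos: [0.5543, 0.2107, -0.0113]
tcp_rot: [[-1.0, 0.002, -0.0], [0.002, 1.0, -0.0], [0.0, -0.0, -1.0]]
wrist_force: [-0.5, -0.2, 0.5]
gripper_width: 0.0001
grasp_force: 0.0
```

>>> servo_tool(
  series=[
    [0, 0, 0, 0.1, 0],
    [0, 0, 0, 0.2, 0],
    [0, 0, 0, 0.2, 0],
  ],
)

```text
time_s: 32.05
tcp_pos: [0.5544, 0.2108, -0.0131]
tcp_rot: [[-1.0, 0.002, 0.0], [0.002, 1.0, 0.0], [-0.0, 0.0, -1.0]]
wrist_force: [-0.2, -0.7, 0.8]
gripper_width: 0.0004
grasp_force: 0.5
```

>>> servo_tool(
  series=[
    [0, 0, 0, 0.1, 0],
    [0, 0, 0, 0.2, 0],
    [0, 0, 0, 0.2, 0],
  ],
)

```text
time_s: 32.42
tcp_pos: [0.5544, 0.2108, -0.0133]
tcp_rot: [[-1.0, 0.002, 0.001], [0.002, 1.0, 0.0], [-0.001, 0.0, -1.0]]
wrist_force: [-8.0, -2.8, 23.8]
gripper_width: -0.0003
grasp_force: 12.0
```

>>> servo_tool(
  series=[
    [0, 0, 0, 0.1, 0],
    [0, 0, 0, 0.2, 0],
    [0, 0, 0, 0.2, 0],
  ],
)

```text
time_s: 32.8
tcp_pos: [0.5545, 0.2108, -0.0134]
tcp_rot: [[-1.0, 0.002, 0.001], [0.002, 1.0, 0.0], [-0.001, 0.0, -1.0]]
wrist_force: [-15.5, -4.7, 46.9]
gripper_width: -0.0001
grasp_force: 23.4
```

```bash
python3 - <<'E'
from h import *
a=snapshot('side')
o=env.get_obs();p=np.array(o['tcp_pos']);print(p,o['wrist_force'])
x0,y0=270,190
print(np.round((proj(a,[p,(p[0],p[1],0),(p[0],p[1],.02),(p[0],p[1],.04),(p[0],p[1],.07)])-[x0,y0])*5))
save(a,'f2',(x0,y0,x0+120,y0+120),5)
E

```

```text
[ 0.55445854  0.21082465 -0.01342214] [-14.60047899  -4.45052071  46.89904489]
[[ 88. 573.]
 [ 86. 558.]
 [ 84. 535.]
 [ 81. 512.]
 [ 77. 475.]]
```

View pics/f2.png

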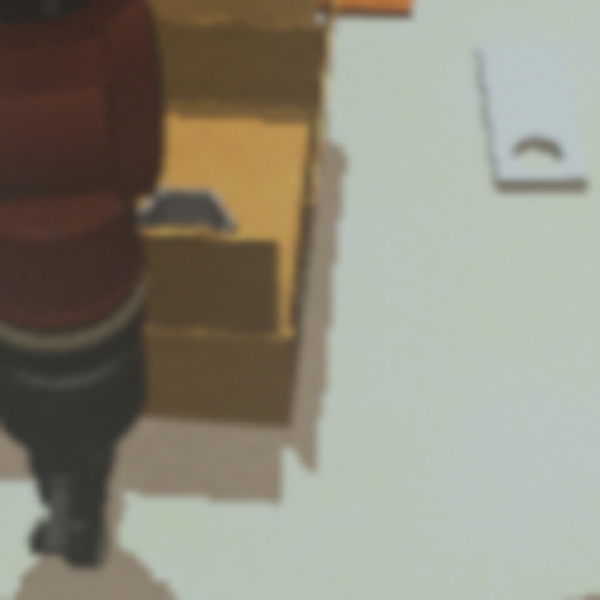

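Contact shows at reported z = −13 mm, so the shut tips stand at reported z + 13 mm. I'll redo the flap with that offset.

>>> servo_tool(
  series=[
    [0, 0, 0, -4, 0],
    [0, 0, 0, -9, 0],
    [0, 0, 0, -13, 0],
    [0, 0, 0, -15, 0],
    [0, 0, 0, -15, 0],
  ],
)

```text
time_s: 33.48
tcp_pos: [0.5555, 0.211, 0.1343]
tcp_rot: [[-1.0, 0.002, 0.003], [0.002, 1.0, 0.001], [-0.003, 0.001, -1.0]]
wrist_force: [0.3, 0.0, -0.5]
gripper_width: -0.0
grasp_force: 0.0
```

>>> servo_tool(
  series=[
    [0, 0, -3, 0, 0],
    [0, 0, -5.5, 0, 0],
    [0, 0, -8, 0, 0],
    [0, 0, -10.4, 0.2, 0],
    [0, 0, -12.6, 1.2, 0],
  ],
)

```text
time_s: 34.1
tcp_pos: [0.5537, 0.084, 0.1197]
tcp_rot: [[-1.0, 0.002, -0.001], [0.002, 1.0, 0.0], [0.001, 0.0, -1.0]]
wrist_force: [1.3, 0.5, -0.4]
gripper_width: 0.0001
grasp_force: 0.2
```

>>> servo_tool(
  series=[
    [0, 0, -1.7, 1.8, 0],
    [0, 0, -2.7, 3.6, 0],
    [0, 0, -3, 5.2, 0],
    [0, 0, -3, 5.6, 0],
    [0, 0, -3, 5.6, 0],
  ],
)

```text
time_s: 34.72
tcp_pos: [0.5538, 0.0552, 0.0645]
tcp_rot: [[-1.0, 0.002, -0.001], [0.002, 1.0, 0.0], [0.001, 0.0, -1.0]]
wrist_force: [-1.0, 0.5, 1.1]
gripper_width: -0.0002
grasp_force: 0.0
```

>>> servo_tool(
  series=[
    [0, 0, 0, 0.1, 0],
    [0, 0, 0, 0.2, 0],
    [0, 0, 0, 0.2, 0],
    [0, 0, 0, 0.3, 0],
    [0, 0, 0, 0.3, 0],
  ],
)

```text
time_s: 35.35
tcp_pos: [0.5542, 0.0548, 0.0626]
tcp_rot: [[-1.0, 0.002, 0.001], [0.002, 1.0, 0.0], [-0.001, 0.0, -1.0]]
wrist_force: [-2.7, 0.0, 9.7]
gripper_width: -0.0001
grasp_force: 4.2
```

```bash
python3 - <<'E'
from h import *
a=snapshot('side')
im=a['frame']
# profile of the left-flap column region: look for standing-flap free edge vs flat
for P in [(.50,.128,.164),(.50,.108,.075),(.50,.014,.076)]: print(P,np.round(proj(a,[P])[0]))
c=int(proj(a,[(.49,.108,.075)])[0][0]); print(c,[tuple(int(v) for v in im[r,c]) for r in range(205,275,4)])
E

```

```text
(0.5, 0.128, 0.164) [310. 237.]
(0.5, 0.108, 0.075) [311. 255.]
(0.5, 0.014, 0.076) [315. 230.]
315 [(88, 71, 46), (90, 72, 47), (135, 105, 61), (176, 135, 73), (176, 134, 73), (175, 139, 75), (174, 137, 80), (176, 137, 75), (176, 137, 75), (175, 133, 73), (176, 136, 75), (167, 129, 71), (114, 89, 55), (100, 79, 53), (90, 73, 50), (91, 74, 50), (89, 73, 51), (93, 78, 56)]
```

>>> servo_tool(
  series=[
    [0, 0, 0, -5, 0],
    [0, 0, 0, -10, 0],
    [0, 0, -2, -14, 0],
    [0, 0, -8, -14, 0],
    [0, 0, -14, -14, 0],
  ],
)

```text
time_s: 36.02
tcp_pos: [0.5541, -0.0865, 0.2027]
tcp_rot: [[-1.0, 0.001, 0.002], [0.001, 1.0, -0.001], [-0.002, -0.001, -1.0]]
wrist_force: [1.6, 0.4, 0.3]
gripper_width: 0.0003
grasp_force: 0.0
```

>>> servo_tool(
  series=[
    [0, 0, -6, 0, 0],
    [0, 0, -12, 0, 0],
    [0, 0, -14, 0, 0],
    [0, 0, -14, 4, 0],
    [0, 0, -14, 6.8, 0],
  ],
)

```text
time_s: 36.65
tcp_pos: [0.553, -0.2247, 0.1325]
tcp_rot: [[-1.0, 0.002, -0.001], [0.002, 1.0, 0.001], [0.001, 0.001, -1.0]]
wrist_force: [-0.3, -0.5, 0.0]
gripper_width: -0.0004
grasp_force: 0.0
```

>>> servo_tool(
  series=[
    [0, 0, 0, 0, 0],
  ],
)

```text
time_s: 36.78
tcp_pos: [0.552, -0.2238, 0.132]
tcp_rot: [[-1.0, 0.002, -0.004], [0.002, 1.0, 0.002], [0.004, 0.002, -1.0]]
wrist_force: [-0.3, 0.6, 0.2]
gripper_width: 0.0002
grasp_force: 0.0
```

```bash
python3 - <<'E'
from h import *
Y,Z=-.156,.0745
o=env.get_obs()['tcp_pos'];print(np.round(o,4))
for t in np.radians([95,75,55,35,18,5,0]):
    y=Y+.07*np.cos(t)-.0165; z=Z+.07*np.sin(t)+.0015-.013
    print(np.round([100*(y-o[1]),100*(o[2]-z)],1))
E

```

```text
[ 0.552  -0.2238  0.132 ]
[ 4.5 -0.1]
[6.9 0.1]
[9.1 1.2]
[10.9  2.9]
[11.8  4.7]
[12.1  6.3]
[12.1  6.9]
```

>>> servo_tool(
  series=[
    [0, 0, 2.5, 0, 0],
    [0, 0, 4.5, 0, 0],
    [0, 0, 6.9, 0.1, 0],
    [0, 0, 9.1, 1.2, 0],
    [0, 0, 10.9, 2.9, 0],
  ],
)

```text
time_s: 37.4
tcp_pos: [0.5543, -0.1148, 0.1051]
tcp_rot: [[-1.0, 0.001, 0.002], [0.001, 1.0, -0.001], [-0.002, -0.001, -1.0]]
wrist_force: [0.5, -0.5, 0.3]
gripper_width: -0.0003
grasp_force: 0.3
```

>>> servo_tool(
  series=[
    [0, 0, 0.9, 1.8, 0],
    [0, 0, 1.2, 3.4, 0],
    [0, 0, 1.2, 3.9, 0],
    [0, 0, 1.2, 4.2, 0],
    [0, 0, 1.2, 4.2, 0],
  ],
)

```text
time_s: 38.02
tcp_pos: [0.5539, -0.1047, 0.0631]
tcp_rot: [[-1.0, 0.003, 0.001], [0.003, 1.0, -0.0], [-0.001, -0.0, -1.0]]
wrist_force: [0.3, 0.3, 0.0]
gripper_width: 0.0002
grasp_force: 0.0
```

```bash
python3 - <<'E'
from h import *
mv((.553,-.10,.20,90))
b=snapshot('top');im=b['frame']
# row across the carton near its near side: bright top of flat flaps?
for x in(.48,.62):
  print(x,[(y,[int(v) for v in im[tuple(np.round(proj(b,[(x,y,.076)])[0]).astype(int)[::-1])]]) for y in(-.19,-.17,-.145,-.12,-.09,-.07,-.05,-.02,.02,.05,.09,.12,.14)])
E

```

```text
t 38.02 at [ 0.5539 -0.1047  0.0631] yaw 89.8 width 0.0002 F [0.3 0.3 0. ] g 0.0
(0.553, -0.1, 0.2, 90) -> cm [  0.1    0.47 -13.69] turn -0.2
0.48 [(-0.19, [193, 200, 199]), (-0.17, [193, 197, 194]), (-0.145, [75, 60, 54]), (-0.12, [107, 64, 56]), (-0.09, [117, 66, 57]), (-0.07, [118, 66, 54]), (-0.05, [119, 67, 57]), (-0.02, [114, 63, 50]), (0.02, [113, 66, 52]), (0.05, [104, 60, 49]), (0.09, [197, 156, 89]), (0.12, [182, 182, 177]), (0.14, [194, 199, 196])]
0.62 [(-0.19, [190, 196, 201]), (-0.17, [138, 81, 70]), (-0.145, [102, 62, 54]), (-0.12, [115, 67, 59]), (-0.09, [116, 68, 57]), (-0.07, [113, 65, 57]), (-0.05, [116, 70, 60]), (-0.02, [98, 62, 53]), (0.02, [196, 164, 96]), (0.05, [196, 159, 91]), (0.09, [198, 167, 96]), (0.12, [177, 163, 149]), (0.14, [193, 200, 204])]
```

>>> servo_tool(
  series=[
    [0, 0, 0, 0.2, 0],
    [0, 0, 0, 0.2, 0],
    [0, 0, 0, 0.2, 0],
  ],
)

```text
time_s: 38.45
tcp_pos: [0.5542, -0.1047, 0.0625]
tcp_rot: [[-1.0, 0.002, 0.002], [0.002, 1.0, -0.001], [-0.002, -0.001, -1.0]]
wrist_force: [-4.1, 0.9, 15.8]
gripper_width: 0.0002
grasp_force: 8.0
```

>>> servo_tool(
  series=[
    [0, 0, 0, -5, 0],
    [0, 0, 0, -10, 0],
    [0, 2, 2, -14, 0],
    [0, 7, 5, -14, 0],
    [0, 12, 8, -14, 0],
  ],
)

```text
time_s: 39.08
tcp_pos: [0.433, -0.0236, 0.2013]
tcp_rot: [[-1.0, 0.003, 0.002], [0.003, 1.0, -0.0], [-0.002, -0.0, -1.0]]
wrist_force: [0.1, 0.6, -0.2]
gripper_width: 0.0004
grasp_force: 0.0
```

>>> servo_tool(
  series=[
    [0, 4, 0, 0, 0],
    [0, 4, 0, 0, 0],
    [0, 4, 0, 4, 0],
    [0, 4, 0, 6.8, 0],
    [0, 4, 0, 6.8, 0],
  ],
)

```text
time_s: 39.7
tcp_pos: [0.3934, -0.0239, 0.1318]
tcp_rot: [[-1.0, 0.003, -0.003], [0.003, 1.0, 0.001], [0.003, 0.001, -1.0]]
wrist_force: [-0.3, -1.6, -0.2]
gripper_width: -0.0001
grasp_force: 0.0
```

```bash
python3 - <<'E'
from h import *
X,Z=.456,.078
o=env.get_obs()['tcp_pos'];print(np.round(o,4))
for t in np.radians([95,75,55,35,18,5,0]):
    x=X+.07*np.cos(t)-.0125; z=Z+.07*np.sin(t)+.0015-.013
    print(np.round([-100*(x-o[0]),100*(o[2]-z)],1))
b=snapshot('top');a=snapshot('side');im=b['frame']
for x in(.50,.62):
  print(x,[(y,[int(v) for v in im[tuple(np.round(proj(b,[(x,y,.076)])[0]).astype(int)[::-1])]]) for y in(-.17,-.145,-.12,-.09,-.07,-.05,-.02,.02,.05,.09)])
cv2.imwrite('pics/keep.png',a['frame'][:,:,::-1])
E

```

```text
[ 0.3934 -0.0239  0.1318]
[-4.4 -0.4]
[-6.8 -0.2]
[-9.   0.8]
[-10.7   2.5]
[-11.7   4.4]
[-12.    5.9]
[-12.    6.5]
0.5 [(-0.17, [184, 189, 186]), (-0.145, [184, 151, 89]), (-0.12, [186, 156, 91]), (-0.09, [96, 69, 56]), (-0.07, [120, 71, 60]), (-0.05, [110, 69, 56]), (-0.02, [124, 69, 54]), (0.02, [130, 75, 61]), (0.05, [105, 64, 56]), (0.09, [184, 145, 83])]
0.62 [(-0.17, [181, 188, 191]), (-0.145, [187, 160, 93]), (-0.12, [185, 151, 87]), (-0.09, [184, 149, 87]), (-0.07, [182, 156, 87]), (-0.05, [148, 117, 70]), (-0.02, [183, 146, 84]), (0.02, [182, 152, 85]), (0.05, [187, 151, 88]), (0.09, [181, 153, 86])]
```

>>> servo_tool(
  series=[
    [0, -2.5, 0, 0, 0],
    [0, -4.4, 0, 0, 0],
    [0, -6.8, 0, 0, 0],
    [0, -9, 0, 0.9, 0],
    [0, -10.7, 0, 2.5, 0],
  ],
)

```text
time_s: 40.42
tcp_pos: [0.5037, -0.0246, 0.1094]
tcp_rot: [[-1.0, 0.002, 0.004], [0.002, 1.0, -0.001], [-0.004, -0.001, -1.0]]
wrist_force: [0.5, -1.0, 0.1]
gripper_width: 0.0
grasp_force: 0.2
```

>>> servo_tool(
  series=[
    [0, -1, 0, 1.9, 0],
    [0, -1.3, 0, 3.4, 0],
    [0, -1.3, 0, 4, 0],
    [0, -1.3, 0, 4.1, 0],
    [0, -1.3, 0, 4.1, 0],
  ],
)

```text
time_s: 41.05
tcp_pos: [0.5139, -0.0242, 0.0673]
tcp_rot: [[-1.0, 0.002, 0.001], [0.002, 1.0, -0.0], [-0.001, -0.0, -1.0]]
wrist_force: [0.3, -0.2, -0.0]
gripper_width: -0.0
grasp_force: 0.0
```

>>> servo_tool(
  series=[
    [0, 0, 0, 0.2, 0],
    [0, 0, 0, 0.3, 0],
    [0, 0, 0, 0.3, 0],
  ],
)

```text
time_s: 41.42
tcp_pos: [0.5143, -0.0243, 0.0658]
tcp_rot: [[-1.0, 0.002, 0.002], [0.002, 1.0, -0.001], [-0.002, -0.001, -1.0]]
wrist_force: [-6.6, 1.0, 23.7]
gripper_width: -0.0003
grasp_force: 11.5
```

>>> servo_tool(
  series=[
    [0, 0, 0, -5, 0],
    [0, 0, 0, -10, 0],
    [0, -3, 0, -14, 0],
    [0, -8, 0, -14, 0],
    [0, -13, 0, -14, 0],
  ],
)

```text
time_s: 42.05
tcp_pos: [0.6456, -0.0245, 0.2052]
tcp_rot: [[-1.0, 0.002, 0.002], [0.002, 1.0, -0.0], [-0.002, -0.0, -1.0]]
wrist_force: [0.6, -0.4, 0.5]
gripper_width: 0.0003
grasp_force: 0.0
```

>>> servo_tool(
  series=[
    [0, -4, 0, 0, 0],
    [0, -6.8, 0, 0, 0],
    [0, -6.8, 0, 0, 0],
    [0, -6.8, 0, 4, 0],
    [0, -6.8, 0, 6.6, 0],
  ],
)

```text
time_s: 42.68
tcp_pos: [0.7106, -0.0245, 0.1366]
tcp_rot: [[-1.0, 0.002, -0.001], [0.002, 1.0, 0.0], [0.001, 0.0, -1.0]]
wrist_force: [-0.3, 0.1, 0.4]
gripper_width: -0.0003
grasp_force: 0.0
```

>>> servo_tool(
  series=[
    [0, 0, 0, 0, 0],
  ],
)

```text
time_s: 42.8
tcp_pos: [0.7096, -0.0244, 0.1361]
tcp_rot: [[-1.0, 0.002, -0.004], [0.002, 1.0, 0.001], [0.004, 0.001, -1.0]]
wrist_force: [-0.8, -0.2, -0.1]
gripper_width: -0.0002
grasp_force: 0.0
```

```bash
python3 - <<'E'
from h import *
X,Z=.651,.078
o=env.get_obs()['tcp_pos'];print(np.round(o,4))
for t in np.radians([95,75,55,35,18,5,0]):
    x=X-.07*np.cos(t)+.0125; z=Z+.07*np.sin(t)+.0015-.013
    print(np.round([-100*(x-o[0]),100*(o[2]-z)],1))
b=snapshot('top');im=b['frame']
for x in(.44,.46,.48,.50,.52,.54,.56,.60):
  print(x,[(y,[int(v) for v in im[tuple(np.round(proj(b,[(x,y,.079)])[0]).astype(int)[::-1])]]) for y in(-.14,-.1,.06,.09)])
E

```

```text
[ 0.7096 -0.0244  0.1361]
[ 4. -0.]
[6.4 0.2]
[8.6 1.2]
[10.3  2.9]
[11.3  4.8]
[11.6  6.4]
[11.6  7. ]
0.44 [(-0.14, [157, 153, 143]), (-0.1, [169, 170, 168]), (0.06, [129, 68, 52]), (0.09, [130, 65, 50])]
0.46 [(-0.14, [196, 159, 92]), (-0.1, [198, 167, 95]), (0.06, [119, 64, 49]), (0.09, [124, 64, 51])]
0.48 [(-0.14, [198, 163, 95]), (-0.1, [197, 162, 92]), (0.06, [128, 64, 50]), (0.09, [127, 62, 51])]
0.5 [(-0.14, [197, 169, 99]), (-0.1, [196, 163, 90]), (0.06, [132, 69, 55]), (0.09, [131, 68, 53])]
0.52 [(-0.14, [195, 169, 97]), (-0.1, [197, 165, 94]), (0.06, [133, 70, 56]), (0.09, [130, 70, 53])]
0.54 [(-0.14, [197, 169, 99]), (-0.1, [195, 161, 88]), (0.06, [130, 66, 51]), (0.09, [133, 69, 56])]
0.56 [(-0.14, [198, 166, 98]), (-0.1, [196, 162, 89]), (0.06, [132, 67, 53]), (0.09, [133, 69, 55])]
0.6 [(-0.14, [199, 164, 95]), (-0.1, [198, 162, 94]), (0.06, [131, 69, 52]), (0.09, [130, 67, 53])]
```

>>> servo_tool(
  series=[
    [0, 2.2, 0, 0, 0],
    [0, 4, 0, 0, 0],
    [0, 6.4, 0, 0.2, 0],
    [0, 8.6, 0, 1.2, 0],
    [0, 10.3, 0, 2.9, 0],
  ],
)

```text
time_s: 43.48
tcp_pos: [0.6096, -0.0246, 0.1115]
tcp_rot: [[-1.0, 0.002, 0.005], [0.002, 1.0, -0.001], [-0.005, -0.001, -1.0]]
wrist_force: [-0.4, -0.2, 0.9]
gripper_width: -0.0002
grasp_force: 0.3
```

>>> servo_tool(
  series=[
    [0, 1, 0, 1.9, 0],
    [0, 1.3, 0, 3.4, 0],
    [0, 1.3, 0, 4.1, 0],
    [0, 1.3, 0, 4.2, 0],
    [0, 1.3, 0, 4.2, 0],
  ],
)

```text
time_s: 44.1
tcp_pos: [0.5965, -0.0244, 0.0672]
tcp_rot: [[-1.0, 0.002, 0.001], [0.002, 1.0, -0.0], [-0.001, -0.0, -1.0]]
wrist_force: [0.5, -0.0, 0.6]
gripper_width: 0.0003
grasp_force: 0.0
```

>>> servo_tool(
  series=[
    [0, 0, 0, 0.1, 0],
    [0, 0, 0, 0.2, 0],
    [0, 0, 0, 0.2, 0],
  ],
)

```text
time_s: 44.48
tcp_pos: [0.5966, -0.0244, 0.0661]
tcp_rot: [[-1.0, 0.002, 0.002], [0.002, 1.0, -0.0], [-0.002, -0.0, -1.0]]
wrist_force: [-3.0, -0.1, 10.0]
gripper_width: 0.0003
grasp_force: 5.4
```

>>> servo_tool(
  series=[
    [0, 0, 0, -5, 0],
    [0, 0, 0, -10, 0],
    [0, 3, -4, -13, 0],
    [0, 6, -8.5, -13, 0],
    [0, 9, -12.5, -13, 0],
  ],
)

```text
time_s: 45.1
tcp_pos: [0.505, -0.1505, 0.1955]
tcp_rot: [[-1.0, 0.002, 0.001], [0.002, 1.0, -0.001], [-0.001, -0.001, -1.0]]
wrist_force: [0.7, -0.6, 0.3]
gripper_width: 0.0001
grasp_force: 0.0
```

>>> servo_tool(
  series=[
    [0.3, 3, -4, 0, 0],
    [0.68, 6, -8.5, 2, 0],
    [0.68, 9.3, -12.9, 6, 0],
    [0.68, 9.3, -12.9, 11, 0],
    [0.68, 9.3, -12.9, 15, 0],
  ],
)

```text
time_s: 45.72
tcp_pos: [0.4114, -0.2785, 0.0434]
tcp_rot: [[-1.0, 0.004, -0.0], [0.004, 1.0, 0.0], [0.0, 0.0, -1.0]]
wrist_force: [0.8, 0.3, 0.4]
gripper_width: 0.0583
grasp_force: 0.0
```

>>> servo_tool(
  series=[
    [0.68, 0, 0, 0, 0],
    [0.68, 0, 0, 0, 0],
  ],
)

```text
time_s: 45.98
tcp_pos: [0.4131, -0.2785, 0.0462]
tcp_rot: [[-1.0, 0.002, 0.001], [0.002, 1.0, -0.001], [-0.001, -0.001, -1.0]]
wrist_force: [0.0, 0.4, 1.4]
gripper_width: 0.0577
grasp_force: 0.0
```

```bash
cat > post.py <<'E'
from h import *
mv((.413,-.278,.02,90),(.413,-.278,0,90))
a=snapshot('side');b=snapshot('top')
def cen(s,roi,lo,hi,n,zs,big=15):
    x0,y0,x1,y1=roi; h=cv2.cvtColor(s['frame'],cv2.COLOR_RGB2HSV)[y0:y1,x0:x1]
    m=cv2.inRange(h,lo,hi); k,l,st,c=cv2.connectedComponentsWithStats(m)
    for i in range(1,k):
        if st[i,4]>=big: print(n,st[i].tolist(),np.round(c[i]+[x0,y0],1),[np.round(plane(s,[c[i]+[x0,y0]],z)[0],3).tolist() for z in zs])
cen(b,(385,150,425,190),(15,90,120),(30,255,255),'top post',(.142,.012))
cen(a,(285,125,320,172),(15,90,120),(30,255,255),'side post',(.142,.012))
cen(b,(350,185,385,230),(5,140,110),(16,255,255),'tag top',(.008,))
g=cv2.cvtColor(b['frame'],cv2.COLOR_RGB2GRAY);print(g[168:178,404:420])
g=cv2.cvtColor(a['frame'],cv2.COLOR_RGB2GRAY);print(g[122:138,300:320])
E
python3 post.py
```

```text
t 45.98 at [ 0.4131 -0.2785  0.0462] yaw 89.9 width 0.0577 F [0.  0.4 1.4] g 0.0
(0.413, -0.278, 0.02, 90) -> cm [0.01 0.05 2.62] turn -0.1
(0.413, -0.278, 0, 90) -> cm [0. 0. 2.] turn 0.0
top post [21, 9, 9, 9, 75] [410.  162.8] [[0.599, -0.405, 0.142], [0.631, -0.436, 0.012]]
top post [8, 11, 10, 12, 70] [396.4 165.6] [[0.587, -0.357, 0.142], [0.618, -0.383, 0.012]]
top post [14, 23, 14, 8, 85] [406.  177.1] [[0.547, -0.39, 0.142], [0.575, -0.42, 0.012]]
side post [8, 6, 10, 6, 51] [297.6 133.2] [[0.606, -0.409, 0.142], [0.642, -0.629, 0.012]]
side post [4, 33, 22, 13, 173] [299.6 164.6] [[0.572, -0.213, 0.142], [0.602, -0.399, 0.012]]
[[ 79  78  83  85  86  95 106 115 110 111 136 169 187 196 197 196]
 [ 75  74  81  80  80  80  99 112 118 136 164 186 195 196 195 194]
 [ 79  81  78  77  78  83  95 114 134 157 178 193 194 196 198 195]
 [ 82  76  77  81  80  87  97 115 138 167 183 195 195 197 197 194]
 [ 78  81  79  80  88 104 122 125 132 158 186 191 194 197 195 195]
 [ 84  80  79  87 109 133 152 137 132 152 179 192 195 193 194 195]
 [ 97 102 105 115 138 159 165 145 131 148 178 194 19
[... 877 characters left out ...]
 106 107
  108 106]
 [117 117 116 113 111 111 116 124 120 106 112 141 159 146 118 106 106 107
  108 107]
 [142 141 134 126 119 116 113 106 102 114 142 166 171 154 124 112 111 110
  111 109]
 [150 148 137 125 118 112 103 101 120 148 168 177 176 160 137 123 119 119
  118 119]
 [148 146 132 113 108 103 106 126 151 170 177 179 178 172 158 142 137 137
  135 136]
 [149 145 127 101  99 110 137 162 173 179 179 179 179 178 173 170 168 168
  168 168]
 [139 135 117  98 111 142 166 177 179 179 179 180 180 179 179 179 178 178
  178 178]
 [100  99  94 104 138 167 177 179 180 180 179 180 179 179 180 179 179 179
  180 180]
 [ 80  79  84 113 152 174 179 180 180 180 179 180 179 180 179 179 180 179
  179 180]]
```

```bash
python3 - <<'E'
from h import *
a=snapshot('side');b=snapshot('top')
P=[(.547,-.407,.170),(.567,-.407,.150),(.585,-.407,.132)]
print(np.round(proj(b,P),1),np.round(proj(a,P),1))
P,e=tri(b,(412,176.5),a,(312.5,125.7));print(P,e)
E
```

```text
[[412.7 175.7]
 [411.2 171.2]
 [410.  167.3]] [[313.7 127.3]
 [308.2 132. ]
 [303.4 136.1]]
[ 0.54664807 -0.40316294  0.1774058 ] 0.008027981917811148
```

>>> servo_tool(
  series=[
    [0.68, 0, 0, 2, 0],
    [0.68, 0, 0, 4, 0],
    [0.68, 0, 0, 5.2, 0],
    [0.68, 0, 0, 5.2, 0],
  ],
)

```text
time_s: 46.68
tcp_pos: [0.4121, -0.2777, -0.0074]
tcp_rot: [[-1.0, 0.002, -0.001], [0.002, 1.0, 0.001], [0.001, 0.001, -1.0]]
wrist_force: [-0.4, 0.2, 0.8]
gripper_width: 0.0577
grasp_force: 0.0
```

>>> servo_tool(
  series=[
    [0.68, 0, 0, 0.2, 0],
    [0.68, 0, 0, 0.3, 0],
    [0.68, 0, 0, 0.3, 0],
  ],
)

```text
time_s: 47.05
tcp_pos: [0.4124, -0.2781, -0.0099]
tcp_rot: [[-1.0, 0.002, 0.0], [0.002, 1.0, -0.0], [-0.0, -0.0, -1.0]]
wrist_force: [0.0, 0.4, -0.2]
gripper_width: 0.058
grasp_force: 0.0
```

>>> servo_tool(
  series=[
    [0.68, 0, 0, 0.2, 0],
    [0.68, 0, 0, 0.3, 0],
    [0.68, 0, 0, 0.3, 0],
  ],
)

```text
time_s: 47.42
tcp_pos: [0.4122, -0.2779, -0.0133]
tcp_rot: [[-1.0, 0.002, -0.0], [0.002, 1.0, 0.0], [0.0, 0.0, -1.0]]
wrist_force: [0.4, 0.5, -0.3]
gripper_width: 0.0582
grasp_force: 0.0
```

>>> servo_tool(
  series=[
    [0.68, 0, 0, 0.2, 0],
    [0.68, 0, 0, 0.2, 0],
    [0.68, 0, 0, 0.2, 0],
  ],
)

```text
time_s: 47.8
tcp_pos: [0.4122, -0.2779, -0.0152]
tcp_rot: [[-1.0, 0.002, -0.0], [0.002, 1.0, 0.0], [0.0, 0.0, -1.0]]
wrist_force: [0.3, -0.3, 1.0]
gripper_width: 0.0581
grasp_force: 0.0
```

>>> servo_tool(
  series=[
    [0.68, 0, 0, 0.1, 0],
    [0.68, 0, 0, 0.1, 0],
    [0.3, 0, 0, 0.1, 0],
    [0.3, 0, 0, 0.1, 0],
    [0.3, 0, 0, 0.1, 0],
  ],
  force=50,
)

```text
time_s: 48.42
tcp_pos: [0.4128, -0.2784, -0.015]
tcp_rot: [[-1.0, 0.002, 0.001], [0.002, 1.0, -0.001], [-0.001, -0.001, -1.0]]
wrist_force: [-2.5, 1.9, 18.0]
gripper_width: 0.0424
grasp_force: 56.5
```

>>> servo_tool(
  series=[
    [0.3, 0, 0, 0, 0],
    [0.3, 0, 0, 0, 0],
  ],
)

```text
time_s: 48.68
tcp_pos: [0.4128, -0.2784, -0.015]
tcp_rot: [[-1.0, 0.002, 0.001], [0.002, 1.0, -0.001], [-0.001, -0.001, -1.0]]
wrist_force: [-2.9, 2.2, 16.2]
gripper_width: 0.0427
grasp_force: 56.5
```

>>> servo_tool(
  series=[
    [0.3, 0, 0, -4, 0],
    [0.3, 0, 0, -9, 0],
    [0.3, 0, 0, -14, 0],
    [0.3, 0, 0, -19, 0],
    [0.3, 0, 0, -22, 0],
  ],
)

```text
time_s: 49.3
tcp_pos: [0.4128, -0.2784, 0.2064]
tcp_rot: [[-1.0, 0.002, 0.002], [0.002, 1.0, -0.002], [-0.002, -0.002, -1.0]]
wrist_force: [0.6, 0.2, -1.0]
gripper_width: 0.0423
grasp_force: 51.9
```

>>> servo_tool(
  series=[
    [0.3, -2, -4, 0, 0],
    [0.3, -4, -8, 0, 0],
    [0.3, -6, -11.5, 0, 0],
    [0.3, -7, -12.7, 0, 0],
    [0.3, -7, -12.7, 0, 0],
  ],
)

```text
time_s: 49.92
tcp_pos: [0.4821, -0.4056, 0.203]
tcp_rot: [[-1.0, 0.003, -0.001], [0.003, 1.0, 0.001], [0.001, 0.001, -1.0]]
wrist_force: [-0.2, -0.1, -0.4]
gripper_width: 0.0424
grasp_force: 51.9
```

```bash
python3 - <<'E'
from h import *
mv((.483,-.406,.171,90),(.493,-.406,.141,90),(.503,-.406,.131,90))
a=snapshot('side');b=snapshot('top')
for n,s,z in(('top',b,.224),('side',a,.224)):
    h=cv2.cvtColor(s['frame'],cv2.COLOR_RGB2HSV); m=cv2.inRange(h,(4,140,90),(17,255,255))
    k,l,st,c=cv2.connectedComponentsWithStats(m)
    for i in range(1,k):
        if st[i,4]>=25 and 250<c[i][0]<450 and 60<c[i][1]<260: print(n,st[i].tolist(),np.round(c[i],1),np.round(plane(s,[c[i]],z)[0],3))
x0,y0=380,140
i=[cv2.resize(s['frame'][y:y+70,x:x+70,::-1],(390,390),interpolation=cv2.INTER_CUBIC) for s,x,y in((b,370,130),(a,280,90))]
cv2.imwrite('pics/tag.png',np.hstack(i))
for n,s,x,y,o in(('top',b,370,130,0),('side',a,280,90,390)): print(n,np.round((proj(s,[(.547,-.406,.17),(.585,-.406,.132),(.547,-.406,.224)])-[x,y])*390/70+[o,0]).tolist())
E
```

```text
t 49.92 at [ 0.4821 -0.4056  0.203 ] yaw 89.8 width 0.0424 F [-0.2 -0.1 -0.4] g 51.9
(0.483, -0.406, 0.171, 90) -> cm [-0.09 -0.04  3.2 ] turn -0.2
(0.493, -0.406, 0.141, 90) -> cm [-1.  0.  3.] turn 0.0
(0.503, -0.406, 0.131, 90) -> cm [-1.  0.  1.] turn 0.0
top [251, 83, 59, 37, 1392] [279.8 101.2] [0.778 0.052 0.224]
top [272, 173, 182, 132, 9789] [354.2 240.6] [ 0.318 -0.205  0.224]
side [307, 110, 21, 7, 110] [317.  113.3] [ 0.535 -0.409  0.224]
side [354, 160, 33, 18, 234] [368.6 168.9] [ 0.358 -0.092  0.224]
top [[236.0, 255.0], [221.0, 208.0], [258.0, 236.0]]
side [[577.0, 208.0], [520.0, 258.0], [576.0, 132.0]]
```

View pics/tag.png

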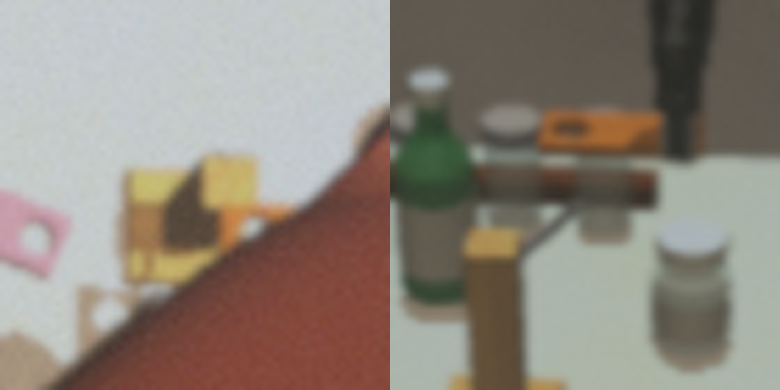

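The final picture shows the tag level with its hole at side panel (572,127), just above the peg tip (577,205), matching the projection. I'll lower it along the peg.

>>> servo_tool(
  series=[
    [0.3, 0, 0, 2, 0],
    [0.3, 0, 0, 3.5, 0],
    [0.3, 0, 0, 4.7, 0],
    [0.3, 0, 0, 5.2, 0],
    [0.3, 0, 0, 5.2, 0],
  ],
)

```text
time_s: 50.65
tcp_pos: [0.4819, -0.405, 0.1517]
tcp_rot: [[-1.0, 0.002, -0.0], [0.002, 1.0, 0.0], [0.0, 0.0, -1.0]]
wrist_force: [0.2, -0.3, -0.1]
gripper_width: 0.0424
grasp_force: 51.9
```

>>> servo_tool(
  series=[
    [0.3, -0.4, 0, 0.5, 0],
    [0.3, -0.9, 0, 1, 0],
    [0.3, -1.4, 0, 1.5, 0],
    [0.3, -1.7, 0, 1.8, 0],
    [0.3, -1.7, 0, 1.8, 0],
  ],
)

```text
time_s: 51.28
tcp_pos: [0.4991, -0.4049, 0.1334]
tcp_rot: [[-1.0, 0.002, -0.0], [0.002, 1.0, 0.0], [0.0, 0.0, -1.0]]
wrist_force: [-0.9, 0.4, -0.2]
gripper_width: 0.0425
grasp_force: 51.9
```

```bash
python3 - <<'E'
from h import *
mv((.500,-.4055,.133,90))
a=snapshot('side')
h=cv2.cvtColor(a['frame'],cv2.COLOR_RGB2HSV); m=cv2.inRange(h,(4,140,90),(17,255,255))
for r in range(118,142): print(r,''.join('#' if v else '.' for v in m[r,290:335]))
print(proj(a,[(.565,-.405,.156),(.547,-.406,.17),(.567,-.406,.15)]).round(1))
g=cv2.cvtColor(a['frame'],cv2.COLOR_RGB2GRAY);print(g[122:136,300:322])
E
```

```text
t 51.27 at [ 0.4991 -0.4049  0.1334] yaw 89.9 width 0.0425 F [-0.9  0.4 -0.2] g 51.9
(0.5, -0.4055, 0.133, 90) -> cm [-0.09 -0.06  0.04] turn -0.1
118 .............................................
119 .............................................
120 .............................................
121 .............................................
122 .............................................
123 .............................................
124 .............................................
125 .............................................
126 .............................................
127 .............................................
128 ..............####......#########............
129 ..............###......##########............
130 ..............##......###########............
131 .............##......############............
132 ............####....############.............
133 .............###################.............
134 ......................###.#..................
135 .............................................
136 .............................................
137
[... 895 characters left out ...]
3  99  92 100 110 113 114 115
  114 114 113 108]
 [105 106 109 113 109 100  92  92  97  99  92  86  94 107 116 118 119 119
  119 119 118 116]
 [116 116 116 115 105  88  81  84  89  88  83  84  95 106 115 117 117 118
  117 115 111 107]
 [140 137 132 122 110  97  96  96  94  97 100 103 110 115 118 119 120 118
  115 104  94  90]
 [147 145 133 121 115 110 107 107 111 116 116 117 118 120 120 120 119 115
  105  91  84  82]
 [145 141 126 109 103 102 100 102 109 114 112 111 110 112 112 112 110 102
   89  81  80  79]
 [143 136 113  89  82  85  85  85  87  89  85  84  84  86  85  85  85  81
   76  74  74  74]
 [134 126 103  86  95 108 112 112 112 109 106 105 105 104 105 104 103  99
   96  94  93  93]]
```

>>> servo_tool(
  series=[
    [0.75, 0, 0, 0, 0],
    [0.75, 0, 0, 0, 0],
    [0.75, 0, 0, 0, 0],
    [0.75, 0, 0, 0, 0],
    [0.75, 0, 0, 0, 0],
  ],
)

```text
time_s: 51.95
tcp_pos: [0.499, -0.4051, 0.1338]
tcp_rot: [[-1.0, 0.002, -0.0], [0.002, 1.0, -0.0], [0.0, -0.0, -1.0]]
wrist_force: [-0.0, 0.2, 0.2]
gripper_width: 0.0641
grasp_force: 0.0
```

>>> servo_tool(
  series=[
    [0.75, 3, 0, 0, 0],
    [0.75, 7, 0, -3, 0],
    [0.75, 12, 2, -6, 0],
    [0.75, 16, 6, -8, 0],
    [0.75, 18, 10, -8, 0],
  ],
)

```text
time_s: 52.58
tcp_pos: [0.318, -0.3044, 0.2152]
tcp_rot: [[-1.0, 0.004, 0.001], [0.004, 1.0, -0.002], [-0.001, -0.002, -1.0]]
wrist_force: [0.3, -0.5, -0.2]
gripper_width: 0.0644
grasp_force: 0.0
```

>>> servo_tool(
  series=[
    [0.75, 0, 4, 0, 0],
    [0.75, 0, 8, 0, 0],
    [0.75, 0, 12, 0, 0],
    [0.75, 0, 12, 0, 0],
    [0.75, 0, 12, 0, 0],
  ],
)

```text
time_s: 53.2
tcp_pos: [0.3198, -0.1852, 0.2141]
tcp_rot: [[-1.0, 0.002, 0.001], [0.002, 1.0, -0.001], [-0.001, -0.001, -1.0]]
wrist_force: [0.1, 0.0, -0.1]
gripper_width: 0.0638
grasp_force: 0.0
```

```bash
cat > fin.py <<'E'
from h import *
a=snapshot('side');b=snapshot('top');o=env.get_obs();print(o['time_s'],np.round(o['wrist_force'],1),np.round(o['tcp_pos'],3))
h=cv2.cvtColor(a['frame'],cv2.COLOR_RGB2HSV); m=cv2.inRange(h,(4,120,60),(17,255,255))
for r in range(120,172,2): print(r,''.join('#' if v else '.' for v in m[r,290:335]))
print(proj(a,[(.567,-.405,.15),(.567,-.405,.06)]).round(0))
h=cv2.cvtColor(b['frame'],cv2.COLOR_RGB2HSV); m=cv2.inRange(h,(4,120,60),(17,255,255))
for r in range(150,186,2): print(r,''.join('#' if v else '.' for v in m[r,385:425]))
# carton top brightness
for x in(.47,.51,.545,.56,.60,.64):
  print(x,[int(b['frame'][tuple(np.round(proj(b,[(x,y,.079)])[0]).astype(int)[::-1])].mean()) for y in(-.14,-.1,-.06,-.02,.02,.06,.09)])
E
python3 fin.py
```

```text
53.3 [-0.8  0.3 -0.9] [ 0.32  -0.186  0.214]
120 .............................................
122 .............................................
124 .............................................
126 .............................................
128 .............................................
130 .............##..............................
132 ............###..............................
134 ............###..............................
136 ....#..#....####.............................
138 ...............##............................
140 .............................................
142 .............................................
144 .............................................
146 .............................................
148 .............................................
150 .............................................
152 .............................................
154 .............................................
156 .............................................
158 .............................................
160 .............................................
162 .
[... 627 characters left out ...]
....
166 ....................######..............
168 ....................###########.........
170 ...........#............................
172 ........................................
174 ........................................
176 ........................................
178 .........#..............................
180 ........................................
182 ........................................
184 ........................................
0.47 [144, 146, 143, 146, 146, 148, 148]
0.51 [148, 146, 144, 149, 147, 147, 148]
0.545 [147, 136, 136, 129, 146, 149, 140]
0.56 [143, 147, 144, 148, 146, 145, 151]
0.6 [147, 145, 147, 147, 146, 143, 150]
0.64 [149, 147, 143, 141, 147, 145, 148]
```

```bash
python3 - <<'E'
from h import *
import pickle
a=snapshot('side');a0,b0=pickle.load(open('s0.pkl','rb'))
d=np.abs(a['frame'].astype(int)-a0['frame']).sum(2)
for r in range(120,172,2): print(r,''.join('#' if v>50 else '.' for v in d[r,290:335]),a['frame'][r,306].tolist())
print(proj(a,[(.56,-.405,.165),(.575,-.405,.065),(.585,-.405,.05)]).round(0))
E
```

```text
120 ............................................. [90, 79, 66]
122 ............................................. [78, 66, 54]
124 ............................................. [64, 60, 52]
126 ............................................. [84, 82, 75]
128 ............................................. [118, 118, 107]
130 .............##.............................. [111, 100, 87]
132 .............##.............................. [93, 89, 81]
134 .............####............................ [101, 97, 86]
136 .............#####........................... [109, 91, 73]
138 .............######.......................... [117, 85, 61]
140 .............######.......................... [77, 62, 49]
142 .............#######......................... [76, 60, 48]
144 .............#######......................... [75, 60, 46]
146 ..............#######........................ [80, 64, 49]
148 ..............#######........................ [89, 74, 60]
150 ...............#######....................... [102, 93, 81]
152 ...............######........................ [118, 114, 101]
154 ................#####........................ [138, 140, 130]
156 .................###......................... [151, 154, 140]
158 ............................................. [168, 144, 103]
160 ............................................. [170, 137, 84]
162 ..................##......................... [161, 131, 81]
164 ................#####........................ [130, 103, 68]
166 ####............###.......................... [120, 95, 64]
168 #################..########################## [121, 95, 64]
170 ########..........########################### [104, 84, 61]
[[310. 129.]
 [307. 152.]
 [304. 156.]]
```

```bash
python3 -c "
from h import *
print(workorder.close_job())"
```

```text
the job is handed in; nothing more can be done
None
```

I packed the three cutters that were there (square, hexagon and flower), closed all four carton flaps in order, hung the small orange tag on the peg and handed the job in; it gave no verdict, but the last camera checks showed the flaps flat and the tag hanging on the peg.

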